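# Rack the washed cutting boards and clamp them snug

## Task

The washed cutting boards are standing in the draining stand and have to go into the board rack, ready to be carried to the steriliser: first take the scrubbing brush out of the rack and put it on its dish, standing on its bristles. Raise the clamp lever to free the end stop, slide the stop right back, and stand every board upright on its long edge in the rack, squarely between the fixed wall and the stop. Then push the stop up until the whole row is snug against the wall with no gaps, and put the clamp lever fully down again; leave the bowl, bottle and cup where they stand.

Things in the scene. Friction and masses are not known exactly. Their poses are not given: they have to be found in the camera images.
- rack: stainless board rack, fixed to the counter. Its y axis is the slide direction, z up. Origin on the counter, in the middle of the rack's width. Floor plate 224 (x) by 335 (y) mm, its top 10 mm above the counter, on which the boards stand; a side rail 8 mm wide along each long side, inner faces 204 mm apart, tops 28 mm above the counter. The fixed wall stands at the +y end: 200 mm wide, 8 mm thick, top 80 mm above the counter, its inner face (towards -y) at y = +130 mm
- rack_wall (a point): point in the middle of the fixed wall's inner face, 50 mm above the counter; axes as the rack's
- stop_face (a point): point in the middle of the sliding end stop's face (the face towards the wall), 50 mm above the counter; axes as the rack's. The stop is an upright steel plate 186 mm wide, 8 mm thick, top 80 mm above the counter, on a foot that reaches 104 mm behind the face (towards the rack's -y); the clamp head stands on the foot
- end_stop (a joint): the sliding end stop: clear gap in m between the wall's face and the stop's face, 0 to 0.20 (0.20 = right back). Slides with about 1.5 N of friction when the lever is raised and stays where it is left; with the lever down a cam clamps it to the floor plate and it cannot be slid with reasonable force. Pushing the row together takes up to about 20 N; a row pressed hard springs back a few mm when let go, so ease off to a light push before clamping
- clamp_lever (a joint): clamp lever on the end stop's head, in rad: 0 = fully down (clamped; the lever leans 35 degrees above level towards the rack's -x), 0.96 = fully raised (upright, free). The cam is clear of the floor plate above 0.55; below that it takes 5 to 10 N at the knob to turn it. Stays where it is left. It turns about an axis along the rack's y through point clamp_pivot, knob on an arc of 95 mm radius. The raised lever is stiff along y, so the stop can be pulled or pushed by it
- clamp_pivot (a point): pivot of the clamp lever: 68 mm behind the stop's face (rack -y), in the middle of the rack's width, 34 mm above the counter; axes as the rack's
- clamp_knob (a point): centre of the black knob at the lever's end: a cylinder 20 mm in diameter and 26 mm long with its axis along the rack's y, its ends free to be pinched; 88 mm above the counter when down, 129 mm when raised
- stand: draining stand, fixed to the counter: a steel tray 230 (x) by 252 (y) mm, origin on the counter at its middle, floor 8 mm above the counter; four slots side by side along its y, 58 mm apart, each between two wire hoops (wire 5 mm thick, 33 mm clear between the two, 105 mm long, tops 73 mm above the counter). A board stands in a slot with its length along the stand's x
- brush_knob (a point): centre of the knob of a white palm scrubbing brush that stands on its bristles: knob 36 mm in diameter (widest from 53 to 67 mm above the bristles' foot), this point 60 mm above the foot; brush 64 mm across below and 73 mm high, about 0.12 kg; its z axis points up. It starts on the rack's floor, between the wall and the stop
- dish_c (a point): centre of the top of the brush's dish: a flat round white ceramic disc, 96 mm across and 4 mm high, fixed to the counter, between the stand and the rack
- bowl: glass bowl, 120 mm across and 60 mm high, beyond the work; leave it alone
- syrup: amber syrup bottle, 56 mm in diameter and 170 mm high; leave it alone
- cup: steel cup, 76 mm across and 90 mm high; leave it alone
- board1_c (a point): centre of a white polyethylene cutting board, 180 mm long (its x), 25 mm thick (its y), 120 mm high (its z) as it stands on its long edge in the draining stand; about 0.5 kg, friction on steel about 0.6. It may be absent
- board2_c (a point): centre of a white polyethylene cutting board, 180 mm long (its x), 25 mm thick (its y), 120 mm high (its z) as it stands on its long edge in the draining stand; about 0.5 kg, friction on steel about 0.6. It may be absent
- board3_c (a point): centre of a white polyethylene cutting board, 180 mm long (its x), 25 mm thick (its y), 120 mm high (its z) as it stands on its long edge in the draining stand; about 0.5 kg, friction on steel about 0.6. It may be absent
- board4_c (a point): centre of a white polyethylene cutting board, 180 mm long (its x), 25 mm thick (its y), 120 mm high (its z) as it stands on its long edge in the draining stand; about 0.5 kg, friction on steel about 0.6. It may be absent
Things that resemble listed ones, but are neither listed nor needed, are in the scene too. Leave any green or yellow look-alike of the part that bears board2_c alone.

How it is judged:
By the outcome, as a careful person would: the job done as asked, in the order asked, and still so for the second after the job is handed in, with the robot touching nothing.
Of board1, board2, board3, board4 only 3 to 4 are there at a start; the rules pass over those that are not, and their reading is None.
At some moment in a run one of brush may be knocked a few centimetres aside while the robot is not near it.
It also fails if it takes over 210 s, if anything falls off the work surface, if the arm or the gripper's body presses on something with over 40 N, if the wrist force passes 120 N, or if a joint passes its speed limit or range.

## Robot

A 6-joint arm with a two-finger parallel gripper is mounted at the origin on the work surface. World frame = base frame: x ahead of the robot, y to its left, z up, the work surface at z = 0. Lengths are in m, angles in rad, forces in N, time in s.
With the tool pointing down it reaches from about 0.3 to 0.875 m from the base axis. Payload 4.2 kg.
Tool frame: the origin (TCP) lies on the centre line of the jaws, within the pads' length; the fingertips stand 11 mm ahead of it and the grasp point (between the pads) lies 8 mm behind it; z points along the fingers, y is the line along which they close (so a half turn about z gives the same grasp; the last joint's range is limited). The gripper opens to 85 mm and grips with 20 to 120 N. Pads are 22 mm wide; open, the fingers measure 114 mm over their backs; the gripper's body (76 mm by 85 mm) begins 54 mm behind the grasp point. The pads swing forward as they close: fully open they stand 13 mm farther back than shut.
Start: joints at [-1.345, 0.32, 1.565, -0, 1.257, -0.02], TCP at [0.14, -0.558, 0.242] pointing down, gripper open.
Joint ranges: [-3.11, 3.11], [-0.84, 2.01], [0.21, 2.61], [-1.34, 4.49], [0.05, 2.63], [-2.56, 2.56]. Speed limits (rad/s): [2.57, 2.57, 3.14, 3.14, 3.14, 3.14].

## Interface

Orientations are given as a 3x3 rotation matrix whose columns are the frame's x, y, z axes.
In Python, from station import get_obs, capture, workorder, models gives the robot as it stands.
- The arm moves only by the tool drive_tool, never from a script. Its argument "deltas" is a list of rows, each a list of 7 numbers: the opening, from -1 (shut) to 1 (fully open), then the shift along the tool's x, y, z scaled (see below), then the turn, a rotation vector about the tool's x, y, z scaled (see below). A call has 1 to 12 rows; each row shifts and turns the commanded pose from where the row before left it, along the tool's axes as they then stand; what a row does not reach is not made up. The controller multiplies each number of a shift by 0.06 m and each number of a turn by 4 degrees. A row lasts 1/8 s, in which the tool goes at most 62.5 mm and 10.7 degrees, less where a joint would pass 70% of its speed; a pose out of reach is approached as far as the arm can. A call with a number of a shift or a turn outside -1 to 1 is refused whole. A call with a gripper value outside its range is refused whole. The fingers move at their own pace and stop on an object; the grip force is fixed at half the most. Time passes only in rows, so rows that do not move let the fingers close. It gives the time, the measured TCP pose, the force, the opening and the grip force at its end, in the units of the state.
- get_obs(): the state, without advancing time (a new reading comes with each control period).
- capture(name): name is "side" or "top"; returns a dict with "img" (420x560x3 uint8, blue, green, red), "vfov" (degrees; the focal length in pixels is half the picture's height over the tangent of half this angle, whatever the lens; pixels are square), "cx", "cy" (the principal point, pixels), "distortion" ([k1, k2, p1, p2, k3] as OpenCV has them; the pictures are not rectified), "R" (3x3) and "t" (3): a world point X has camera coordinates R X + t. Camera axes: x right, y down, z forward; pixel columns grow to the right and rows downward; lengths in m; the calibration is good to about 2 mm. A picture is of the moment at which its call begins. There is no depth.
- workorder.job_done(): hands the job in; it is judged then, once.
Trained networks look in the newest picture that a camera, given by its name, has taken for a name from the list of things; names that differ only in an ending like _2 or _b are one class to them, and where a whole thing is asked for, a point or a joint stands for the part that bears it (a point fixed in the world has none). Each returns a list of dicts, best first, with "p" (0 to 1); they miss things now and then, are a little off and sometimes report something else, mostly with a low value. They report only what shows in the picture. A call takes as long as a camera call. They do not tell look-alikes from the thing itself.
- models.trace(camera, label): "region" (420x560 bool, what is visible of it) and "extent" ([left, top, width, height] in pixels, round what is visible of it).
The state is a dict: "t": time; "q": joint angles; "dq": joint speeds; "effort": joint torques, N m; "eef_pos": TCP position; "tool_rot": TCP orientation; "ft_force": force on the tool from outside, world axes, zero at the start; "wrist_torque": the same for the moment, N m; "grip_width": finger opening in m; "gripper_force": force on a finger pad.
Only numpy, scipy, OpenCV 4.12 (cv2) and the standard library are available. Lean on these libraries where they do the work, as an engineer would, in place of code of your own. Each camera call takes 0.05 s, during which the arm holds its last target. There are 200 camera calls.

## Working session

There is one attempt and no reset: what is moved stays moved. The work goes in short steps, Python scripts to look and compute and a tool call to move; the robot and the scene stay as the last step left them, time stands still between calls to the robot, and variables do not carry over. Pictures are saved under pics/ and viewed, at most 14 in all, crops included, and the job is handed in when it is done.

Besides the shell and the picture viewer there is one more tool, called after ">>>" as name(argument=value, ...) on one line, values as JSON. drive_tool: Moves the arm, as the interface text tells. Its arguments: {"type":"object","properties":{"deltas":{"type":"array","items":{"type":"array","items":{"type":"number"}}}},"required":["deltas"]}

```bash
ls; mkdir -p pics
python3 - <<'E'
from station import get_obs,capture,models
import cv2,numpy as np
o=get_obs();print(o['t'],o['eef_pos'],o['tool_rot'],o['grip_width'])
for c in('top','side'):
    d=capture(c);cv2.imwrite(f'pics/{c}0.png',d['img'])
    print(c,d['vfov'],d['cx'],d['cy'],d['distortion'],np.array(d['R']).round(3).tolist(),np.array(d['t']).round(3))
    for n in('rack','stand','brush_knob','dish_c','clamp_knob','stop_face','board1_c','board2_c','bowl','syrup','cup'):
        try: print(n,[(round(x['p'],2),list(x['extent'])) for x in models.trace(c,n)])
        except Exception as e: print(n,e)
E
```

```text
pics
0.0 [ 0.13982255 -0.55725964  0.24149789] [[ 9.69945387e-01  2.43322410e-01 -3.89181910e-04]
 [ 2.43322719e-01 -9.69943896e-01  1.70124572e-03]
 [ 3.64665901e-05 -1.74481223e-03 -9.99998477e-01]] 0.08556660745706848
top 51.80787605886507 280.64579609312 208.15679979724993 [-0.13633211  0.          0.          0.          0.        ] [[0.021, -1.0, -0.004], [-0.987, -0.02, -0.16], [0.16, 0.008, -0.987]] [-0.08   0.538  1.176]
rack [(0.75, [112.0, 172.2, 121.0, 85.8]), (0.32, [168.6, 181.7, 45.1, 66.0])]
stand [(0.83, [312.2, 173.4, 89.5, 88.2])]
brush_knob [(0.78, [129.2, 196.6, 25.1, 21.0])]
dish_c [(0.61, [261.0, 163.9, 30.3, 31.8])]
clamp_knob [(0.57, [188.7, 204.5, 15.0, 33.4])]
stop_face [(0.9, [168.4, 177.5, 44.0, 68.8])]
board1_c [(0.59, [320.4, 174.5, 24.8, 68.6])]
board2_c [(0.9, [384.2, 180.2, 23.1, 69.3]), (0.78, [419.5, 188.8, 76.6, 22.3]), (0.65, [362.9, 284.4, 64.8, 50.5])]
bowl [(0.69, [245.1, 100.6, 41.5, 35.1])]
syrup [(0.95, [215.5, 101.6, 24.1, 35.1])]
cup [(0.55, [316.9, 114.5, 29.3, 31.4])]
side 46.912282810105644 283.5444620682581 205.04849121378984 [-0.05090172  0.          0.          0.          0.        ] [[-0.832, -0.555, -0.006], [-0.404, 0.612, -0.68], [0.381, -0.563, -0.734]] [0.394 0.325 1.014]
rack [(0.59, [117.0, 248.4, 169.6, 164.1]), (0.48, [168.6, 272.6, 92.0, 62.4])]
stand [(0.7, [268.5, 168.1, 120.0, 58.1]), (0.67, [290.3, 131.9, 62.4, 62.4])]
brush_knob [(0.77, [154.6, 325.4, 30.9, 35.1])]
dish_c [(0.55, [228.0, 205.3, 34.3, 27.3])]
clamp_knob [(0.59, [215.5, 283.0, 42.0, 16.8])]
stop_face [(0.95, [171.1, 273.2, 90.1, 61.6])]
board1_c [(0.58, [281.3, 146.1, 61.6, 67.8]), (0.48, [171.7, 274.3, 86.4, 60.7])]
board2_c [(0.91, [338.2, 81.8, 43.3, 47.1]), (0.84, [394.1, 159.8, 62.0, 49.4]), (0.67, [322.8, 120.3, 51.5, 56.0])]
bowl [(0.57, [165.4, 171.5, 45.6, 39.1])]
syrup [(0.63, [146.6, 181.4, 25.0, 52.6])]
cup [(0.7, [224.5, 136.2, 27.1, 39.2])]
```

View pics/top0.png

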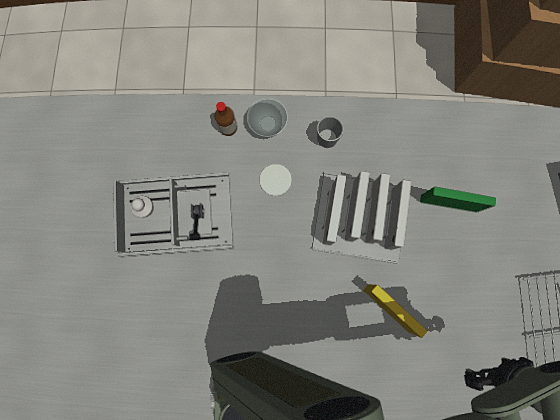

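View pics/side0.png

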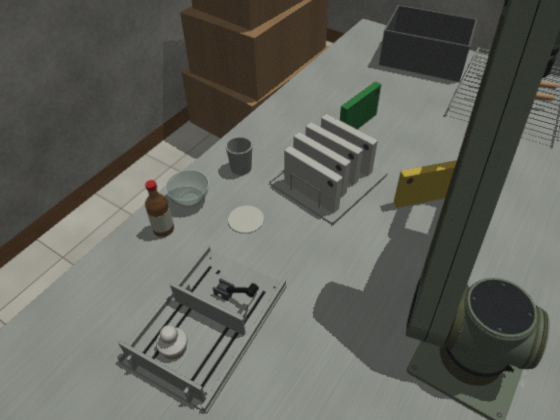

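```bash
cat > h.py <<'E'
import cv2,numpy as np
from station import get_obs,capture,models
def cam(d):
    f=210/np.tan(np.radians(d['vfov'])/2)
    return np.array([[f,0,d['cx']],[0,f,d['cy']],[0,0,1.]]),np.array(d['distortion'],float),np.array(d['R']),np.array(d['t'])
def proj(d,P):
    K,D,R,t=cam(d);return cv2.projectPoints(np.array(P,float).reshape(-1,3),cv2.Rodrigues(R)[0],t,K,D)[0].reshape(-1,2)
def back(d,uv,z):
    K,D,R,t=cam(d);n=cv2.undistortPoints(np.array(uv,float).reshape(-1,1,2),K,D).reshape(-1,2)
    r=np.c_[n,np.ones(len(n))]@R;c=-R.T@t
    return (c+r*((z-c[2])/r[:,2])[:,None])[:,:2]
def rect(d,x0,x1,y0,y1,z,s=2):
    # image right=-y, up=+x ; s px per mm ; pixel (0,0) = (x1,y1)
    H=int((x1-x0)*1000*s);W=int((y1-y0)*1000*s)
    c,r=np.meshgrid(np.arange(W),np.arange(H))
    P=np.stack([x1-r/1000/s,y1-c/1000/s,np.full(r.shape,z)],-1)
    m=proj(d,P).reshape(H,W,2).astype(np.float32)
    im=cv2.remap(d['img'],m[...,0],m[...,1],cv2.INTER_CUBIC)
    for k in range(0,W,int(50*s)): cv2.line(im,(k,0),(k,6),(0,0,255),1)
    for k in range(0,H,int(50*s)): cv2.line(im,(0,k),(6,k),(0,0,255),1)
    return im
E
python3 - <<'E'
from h import *
d=capture('top')
for n,z in(('rack',.02),('stand',.01),('brush_knob',.06),('dish_c',.004),('clamp_knob',.05),('stop_face',.08),('bowl',.06),('syrup',.17),('cup',.09)):
    m=models.trace('top',n)[0]['region'];p=np.argwhere(m)[:,::-1].astype(float)
    w=back(d,p,z);r=cv2.minAreaRect((w*1000).astype(np.float32));print(n,w.mean(0).round(3),[np.round(a,1) for a in r])
print(back(d,[[116,180],[232,173],[323,173],[410,180],[397,263]],.0).round(3))
cv2.imwrite('pics/r1.png',rect(d,.42,.72,.08,.47,.08))
cv2.imwrite('pics/r2.png',rect(d,.40,.70,-.35,-.05,.128))
E
```

```text
rack [0.517 0.242] [array([519.4, 250.8]), array([230.1, 352.9]), np.float64(5.8)]
stand [ 0.502 -0.275] [array([ 523.6, -299.9]), array([252.9, 233.4]), np.float64(81.7)]
brush_knob [0.534 0.323] [array([533.7, 321.8]), array([60.3, 67.8]), np.float64(1.3)]
dish_c [ 0.63  -0.051] [array([630.5, -50.8]), array([93. , 90.8]), np.float64(46.7)]
clamp_knob [0.494 0.167] [array([495.8, 168.8]), array([99.5, 28.8]), np.float64(0.0)]
stop_face [0.516 0.183] [array([522.7, 181. ]), array([180.2, 113.2]), np.float64(6.0)]
bowl [ 0.803 -0.023] [array([804. , -23.7]), array([110.8, 116.2]), np.float64(1.0)]
syrup [0.754 0.081] [array([755.9,  81.4]), array([98.8, 51.5]), np.float64(22.4)]
cup [ 0.754 -0.201] [array([ 752.9, -203.2]), array([92.2, 73.4]), np.float64(0.2)]
[[ 0.623  0.431]
 [ 0.649  0.078]
 [ 0.655 -0.192]
 [ 0.639 -0.453]
 [ 0.393 -0.408]]
```

Run:
```python
from h import *
d=capture('top')
cv2.imwrite('pics/r2.png',rect(d,.40,.68,-.47,-.12,.128))
```

```text
(no output)
```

View pics/r1.png

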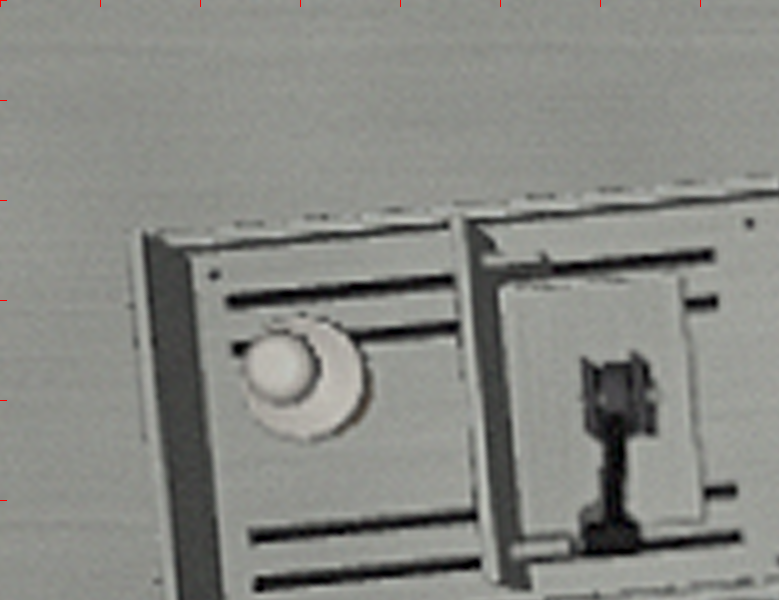

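View pics/r2.png

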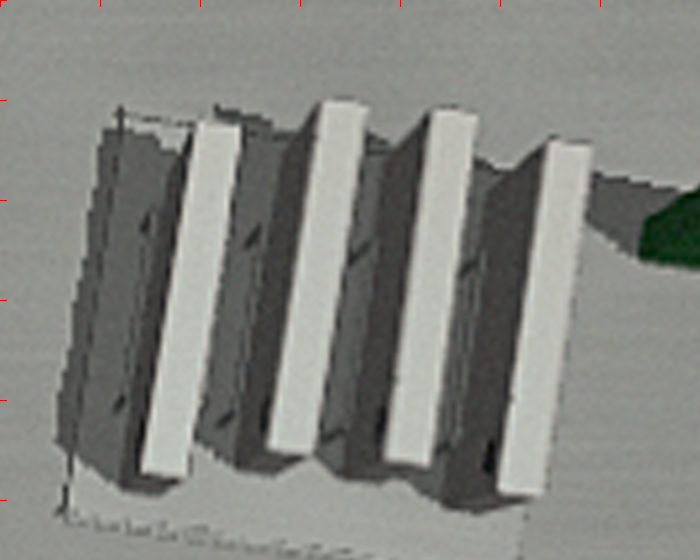

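```bash
cat >> h.py <<'E'
def rack2w(P,O=(.518,.2565),a=5.):
    P=np.array(P,float).reshape(-1,3);c,s=np.cos(np.radians(a)),np.sin(np.radians(a))
    return np.c_[O[0]+c*P[:,0]-s*P[:,1],O[1]+s*P[:,0]+c*P[:,1],P[:,2]]
def model(g=.154):
    f=.13-g;L=.095
    return [(sx*.1,y,.08) for sx in(-1,1) for y in(.13,.138)]+[(sx*.093,y,.08) for sx in(-1,1) for y in(f,f-.008)]+\
     [(sx*w,y,.028) for sx in(-1,1) for w in (.102,.11) for y in(-.12,0,.12)]+[(-.0778,f-.068,.0885),(0,f-.068,.034)]
E
python3 - <<'E'
from h import *
o=[]
d=capture('top');im=rect(d,.38,.66,.07,.45,.08)
e=capture('side');s=4;im2=cv2.resize(e['img'][240:390,110:300],None,fx=s,fy=s,interpolation=cv2.INTER_CUBIC)
K,D,R,t=cam(d);C=-R.T@t
for P in rack2w(model()):
    q=C+(P-C)*(.08-C[2])/(P[2]-C[2]); cv2.circle(im,(int((.45-q[1])*2000),int((.66-q[0])*2000)),3,(0,0,255),1)
    u=(proj(e,P)[0]-(110,240))*s; cv2.circle(im2,tuple(int(v) for v in u),4,(0,0,255),1)
cv2.imwrite('pics/r3.png',im);cv2.imwrite('pics/r4.png',im2)
E
```

```text
(no output)
```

View pics/r3.png

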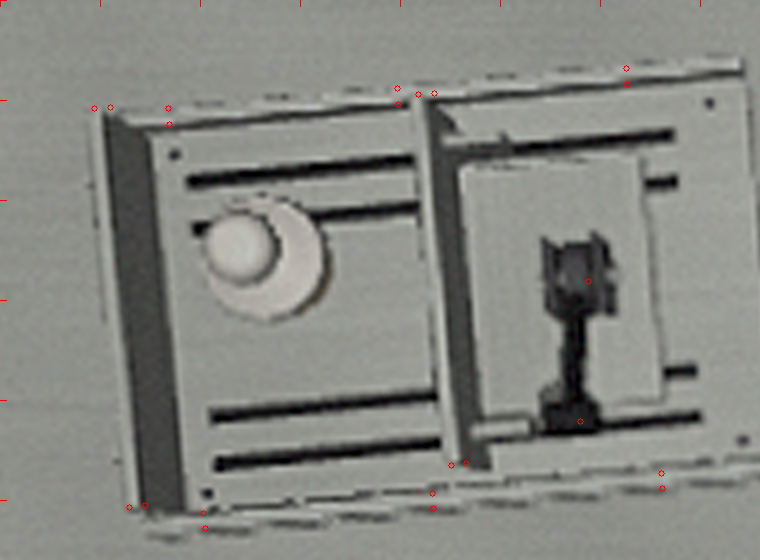

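View pics/r4.png

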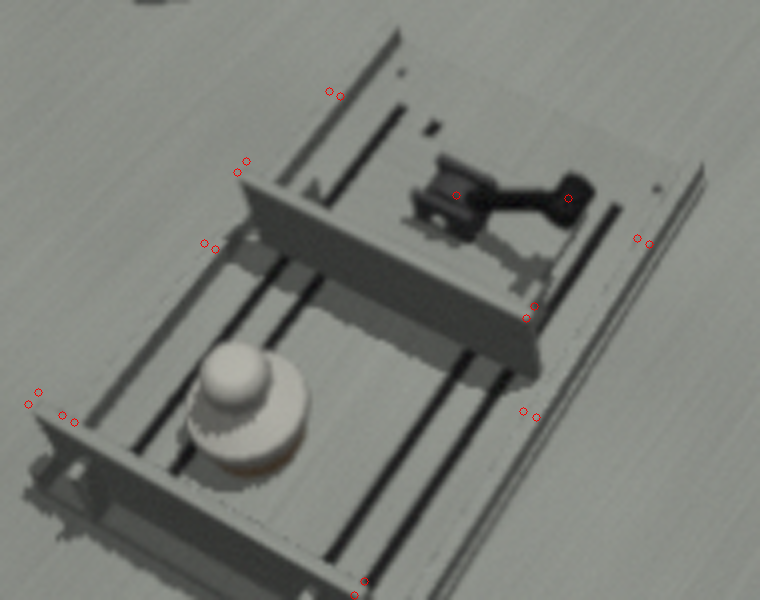

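Run:
```python
from h import *
from scipy.optimize import least_squares
d=capture('top');e=capture('side')
def topuv(c,r,z=.08): return proj(d,[.66-r/2000,.45-c/2000,.08])[0]
def mod(p):
    g=p[3];f=.13-g
    return rack2w([(.1,.134,.08),(-.1,.134,.08),(.093,f-.004,.08),(-.093,f-.004,.08),(-.0778,f-.068,.0885)],p[:2],p[2])
T=np.array([topuv(*q) for q in[(98,111),(139,513),(421,99),(463,467),(570,412)]])
S=np.array([(37,412),(np.nan,np.nan),(241,180),(533,322),(574,200)])/4+(110,240)
def res(p): 
    m=mod(p);return np.nan_to_num(np.r_[(proj(d,m)-T).ravel()*1.2,(proj(e,m)-S).ravel()])
r=least_squares(res,[.518,.2565,5,.154],x_scale=[.01,.01,1,.01]);print(r.x);print(r.fun.reshape(2,-1,2).round(2))
def tri(n,zs):
    o=[]
    for c,cm in(('top',d),('side',e)):
        m=models.trace(c,n)[0]['region'];o.append(np.argwhere(m)[:,::-1].mean(0))
    q=least_squares(lambda X:np.r_[proj(d,X)[0]-o[0],proj(e,X)[0]-o[1]],[.55,.1,.05]);print(n,q.x.round(4),q.fun.round(2))
for n in('brush_knob','dish_c','clamp_knob'):tri(n,0)
print('knob only',back(d,[proj(d,[.66-247/2000,.45-241/2000,.08])[0]],.07),back(e,[[110+235/4,240+375/4]],.072))
# boards: side check of top face centres
B=[(.5313,-.2158,.128),(.541,-.279,.128),(.5365,-.336,.128),(.5215,-.393,.128)]
im=e['img'][70:220,260:400]
im=cv2.resize(im,None,fx=4,fy=4,interpolation=cv2.INTER_CUBIC)
for P in B:
    for a in(-.09,.09):
        u=(proj(e,[P[0]+a*.99,P[1]-a*.139,.128])[0]-(260,70))*4;cv2.circle(im,tuple(int(v) for v in u),3,(0,0,255),1)
cv2.imwrite('pics/r5.png',im)
```

```text
[0.51580836 0.25802683 5.99768423 0.15270588]
[[[-0.42  1.34]
  [-0.18  0.49]
  [-0.69 -0.26]
  [-1.41  0.13]
  [ 1.44  2.38]]

 [[-0.33 -1.04]
  [ 0.    0.  ]
  [-0.41 -1.37]
  [-0.35 -1.52]
  [-1.55  0.37]]]
brush_knob [0.5347 0.3302 0.04  ] [ 0.39  0.75 -0.59 -0.15]
dish_c [ 0.6308 -0.0509  0.0016] [ 0.09  0.19 -0.18 -0.04]Traceback (most recent call last):
  File "<stdin>", line 18, in <module>
  File "<stdin>", line 16, in tri
IndexError: list index out of range
```

```bash
cat >> h.py <<'E'
def go(*targets):
    """targets: (x,y,z,yaw deg of tool y). prints turn units (4deg, tool z) then shift units (60mm) in turned tool axes"""
    o=get_obs();p=np.array(o['eef_pos']);R=np.array(o['tool_rot']);print('t',o['t'],p.round(4),'w',round(o['grip_width'],4),'F',np.round(o['ft_force'],1))
    yaw=np.degrees(np.arctan2(R[1,1],R[0,1]));print('yaw',yaw.round(2),'tilt',np.round(R[:2,2],4))
    for x,y,z,w in targets:
        dt=(w-yaw+180)%360-180;c,s=np.cos(np.radians(w)),np.sin(np.radians(w))
        D=np.array([x,y,z])-p;sh=np.array([D@[-s,c,0],D@[c,s,0],-D[2]])
        print('turn',round(-dt/4,2),'shift',(sh/.06).round(2));p=np.array([x,y,z]);yaw=w
def rk(x,y,z,a=5.3,O=(.516,.2575)): return rack2w([x,y,z],O,a)[0]
E
python3 - <<'E'
from h import *
d=capture('top');e=capture('side');from scipy.optimize import least_squares
T=proj(d,[.66-412/2000,.45-570/2000,.08])[0];S=np.array((574,200))/4+(110,240)
print('knob',least_squares(lambda X:np.r_[proj(d,X)[0]-T,proj(e,X)[0]-S],[.45,.16,.08]).x, rk(-.0778,.13-.153-.068,.0885))
T=proj(d,[.66-247/2000,.45-241/2000,.08])[0];S=np.array((235,375))/4+(110,240)
q=least_squares(lambda X:np.r_[proj(d,X)[0]-T,proj(e,X)[0]-S],[.53,.33,.07]);print('brush',q.x,q.fun)
x=np.array(q.x[:2])
go((*x,.24,-84.7),(*x,.062,-84.7))
E
```

```text
knob [0.44775518 0.15991293 0.09171195] [0.44693834 0.15970262 0.0885    ]
brush [0.53535507 0.33048602 0.07317576] [ 0.42362898  0.8072286  -0.63753961 -0.16713768]
t 2.35 [ 0.1399 -0.5577  0.2423] w 0.0855 F [-0.5 -0.2 -0.1]
yaw -75.92 tilt [ 0.     -0.0001]
turn 2.2 shift [  7.93 -14.13   0.04]
turn -0.0 shift [0.   0.   2.97]
```

>>> drive_tool(deltas=[[0.41, 0, 0, 0, 0, 0, -1], [0.41, 0, 0, 0, 0, 0, -1], [0.41, 0, 0, 0, 0, 0, -0.2], [0.41, 0.6, -0.9, 0, 0, 0, 0], [0.41, 0.6, -0.9, 0, 0, 0, 0], [0.41, 0.6, -0.9, 0, 0, 0, 0], [0.41, 0.6, -0.9, 0, 0, 0, 0], [0.41, 0.6, -0.9, 0, 0, 0, 0], [0.41, 0.6, -0.9, 0, 0, 0, 0], [0.41, 0.6, -0.9, 0, 0, 0, 0], [0.41, 0.6, -0.9, 0, 0, 0, 0], [0.41, 0.6, -0.9, 0, 0, 0, 0]])

```text
t: 3.85
eef_pos: [0.2445, -0.0157, 0.2428]
tool_rot: [[0.922, 0.388, 0.003], [0.388, -0.922, -0.0], [0.003, 0.002, -1.0]]
ft_force: [0.4, -0.5, -0.7]
grip_width: 0.0606
gripper_force: 0.0
```

Run:
```python
from h import *
x=(.5353,.3305)
go((*x,.24,-84.7),(*x,.062,-84.7))
```

```text
t 3.85 [ 0.2445 -0.0157  0.2428] w 0.0606 F [ 0.4 -0.5 -0.7]
yaw -67.19 tilt [ 0.0029 -0.0004]
turn 4.38 shift [ 5.36 -5.3   0.05]
turn -0.0 shift [0.   0.   2.97]
```

>>> drive_tool(deltas=[[0.41, 0, 0, 0, 0, 0, 1], [0.41, 0, 0, 0, 0, 0, 1], [0.41, 0, 0, 0, 0, 0, 1], [0.41, 0, 0, 0, 0, 0, 1], [0.41, 0, 0, 0, 0, 0, 0.38], [0.41, 0.9, -0.8, 0, 0, 0, 0], [0.41, 0.9, -0.9, 0, 0, 0, 0], [0.41, 0.9, -0.9, 0, 0, 0, 0], [0.41, 0.9, -0.9, 0, 0, 0, 0], [0.41, 0.9, -0.9, 0, 0, 0, 0], [0.41, 0.86, -0.9, 0, 0, 0, 0], [0.41, 0, 0, 0, 0, 0, 0]])

```text
t: 5.35
eef_pos: [0.4875, 0.2727, 0.2408]
tool_rot: [[0.995, 0.096, -0.0], [0.096, -0.995, 0.0], [-0.0, -0.0, -1.0]]
ft_force: [-1.0, -0.1, -0.3]
grip_width: 0.06
gripper_force: 0.0
```

Run:
```python
from h import *
x=(.5353,.3305)
go((*x,.24,-84.7),(*x,.062,-84.7))
```

```text
t 5.35 [0.4875 0.2727 0.2408] w 0.06 F [-1.  -0.1 -0.3]
yaw -84.5 tilt [-0.0004  0.0002]
turn 0.05 shift [ 0.88 -0.89  0.01]
turn -0.0 shift [0.   0.   2.97]
```

>>> drive_tool(deltas=[[0.41, 0.88, -0.89, 0, 0, 0, 0], [0.41, 0, 0, 0, 0, 0, 0], [0.41, 0, 0, 0.7, 0, 0, 0], [0.41, 0, 0, 0.7, 0, 0, 0], [0.41, 0, 0, 0.6, 0, 0, 0], [0.41, 0, 0, 0.5, 0, 0, 0], [0.41, 0, 0, 0.47, 0, 0, 0], [0.41, 0, 0, 0, 0, 0, 0], [-1, 0, 0, 0, 0, 0, 0], [-1, 0, 0, 0, 0, 0, 0], [-1, 0, 0, 0, 0, 0, 0], [-1, 0, 0, 0, 0, 0, 0]])

```text
t: 6.85
eef_pos: [0.5259, 0.3186, 0.0661]
tool_rot: [[0.996, 0.094, 0.003], [0.094, -0.996, 0.001], [0.003, -0.001, -1.0]]
ft_force: [-1.7, -0.6, 6.4]
grip_width: 0.0322
gripper_force: 57.8
```

Run:
```python
from h import *
x=(.6308,-.0509)
go((.5353,.3305,.16,-84.7),(*x,.16,-84.7),(*x,.0575,-84.7))
```

```text
t 6.85 [0.5259 0.3186 0.0661] w 0.0322 F [-1.7 -0.6  6.4]
yaw -84.63 tilt [0.0031 0.0014]
turn 0.02 shift [ 0.17 -0.18 -1.56]
turn -0.0 shift [ 1.    6.48 -0.  ]
turn -0.0 shift [0.   0.   1.71]
```

>>> drive_tool(deltas=[[0.41, 0, 0, 0, 0, 0, 0], [0.41, 0, 0, 0, 0, 0, 0], [0.41, 0, 0, 0, 0, 0, 0], [0.41, 0.14, 0, 0.05, 0, 0, 0], [0.41, 0, 0, 0, 0, 0, 0], [-1, 0, 0, 0, 0, 0, 0], [-1, 0, 0, 0, 0, 0, 0], [-1, 0, 0, 0, 0, 0, 0], [-1, 0, 0, 0, 0, 0, 0]])

```text
t: 7.98
eef_pos: [0.5338, 0.3195, 0.0618]
tool_rot: [[0.996, 0.093, 0.002], [0.093, -0.996, 0.001], [0.002, -0.001, -1.0]]
ft_force: [-1.0, 1.8, 5.7]
grip_width: 0.0339
gripper_force: 59.2
```

Run:
```python
from h import *
x=(.6308,-.0509)
e=capture('side');cv2.imwrite('pics/s1.png',cv2.resize(e['img'][200:400,100:300],None,fx=3,fy=3))
go((.534,.3187,.16,-84.7),(*x,.16,-84.7),(*x,.0575,-84.7))
```

```text
t 8.025 [0.5338 0.3195 0.0618] w 0.0332 F [0.1 3.2 5.1]
yaw -84.64 tilt [0.0016 0.0013]
turn 0.02 shift [ 0.    0.01 -1.64]
turn -0.0 shift [ 1.04  6.28 -0.  ]
turn -0.0 shift [0.   0.   1.71]
```

View pics/s1.png

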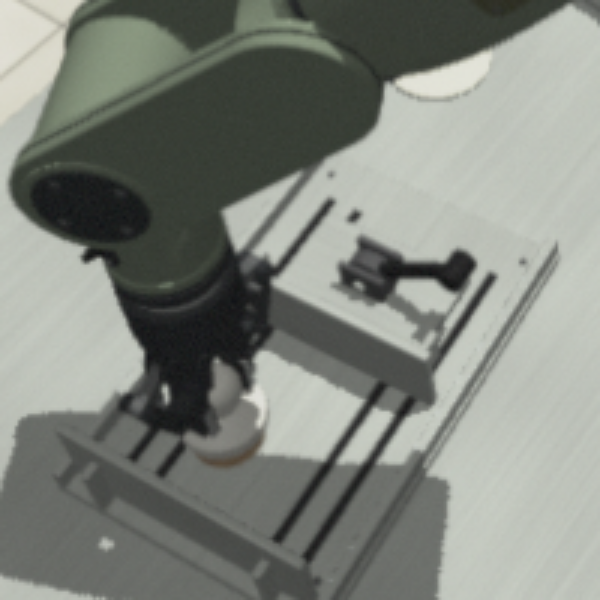

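>>> drive_tool(deltas=[[-1, 0, 0, -0.3, 0, 0, 0], [-1, 0, 0, -0.6, 0, 0, 0], [-1, 0, 0, -0.8, 0, 0, 0], [-1, 0.3, 0.8, 0, 0, 0, 0], [-1, 0.3, 0.9, 0, 0, 0, 0], [-1, 0.3, 0.9, 0, 0, 0, 0], [-1, 0.2, 0.9, 0, 0, 0, 0], [-1, 0, 0.9, 0, 0, 0, 0], [-1, 0, 0.9, 0, 0, 0, 0], [-1, 0, 0.9, 0, 0, 0, 0], [-1, 0, 0, 0, 0, 0, 0], [-1, 0, 0, 0, 0, 0, 0]])

```text
t: 9.52
eef_pos: [0.6328, -0.0453, 0.1621]
tool_rot: [[0.996, 0.093, -0.003], [0.093, -0.996, 0.0], [-0.003, -0.001, -1.0]]
ft_force: [-0.4, 0.4, -1.0]
grip_width: 0.0338
gripper_force: 60.1
```

Run:
```python
from h import *
x=(.6308,-.0509)
e=capture('side');cv2.imwrite('pics/s2.png',cv2.resize(e['img'][80:280,150:350],None,fx=3,fy=3))
go((*x,.16,-84.7),(*x,.0575,-84.7))
```

```text
t 9.575 [ 0.633  -0.0446  0.1623] w 0.0334 F [ 0.4  0.  -1.2]
yaw -84.61 tilt [-0.0023  0.0003]
turn 0.02 shift [-0.05  0.1   0.04]
turn -0.0 shift [0.   0.   1.71]
```

View pics/s2.png

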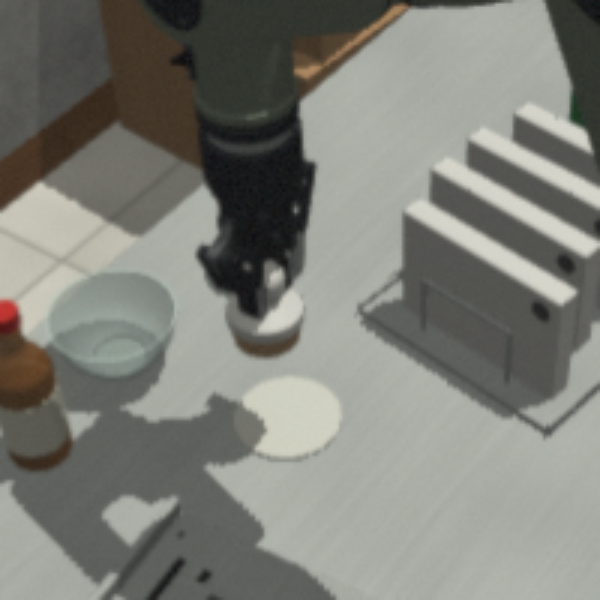

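Run:
```python
from h import *
e=capture('side');m=models.trace('side','brush_knob')
for r in m:
    p=np.argwhere(r['region'])[:,::-1];print(r['p'],r['extent'],back(e,[[r['extent'][0]+r['extent'][2]/2,p[:,1].mean()]],.135))
print(back(e,[[150+266/3,80+312/3]],.14), back(e,[[150+266/3,80+342/3]],.115))
```

```text
0.86 [225.1, 168.4, 23.5, 30.6] [[ 0.63419241 -0.03634645]]
0.63 [217.0, 284.3, 38.7, 13.5] [[0.45621261 0.19749702]]
[[ 0.63243181 -0.04192352]] [[ 0.62812674 -0.0332563 ]]
```

>>> drive_tool(deltas=[[-1, -0.04, 0.11, 0, 0, 0, 0], [-1, 0, 0, 0.6, 0, 0, 0], [-1, 0, 0, 0.6, 0, 0, 0], [-1, 0, 0, 0.35, 0, 0, 0], [-1, 0, 0, 0.1, 0, 0, 0], [-1, 0, 0, 0.06, 0, 0, 0], [-1, 0, 0, 0, 0, 0, 0]])

```text
t: 10.55
eef_pos: [0.6326, -0.0521, 0.0613]
tool_rot: [[0.996, 0.094, 0.001], [0.094, -0.996, -0.0], [0.001, 0.0, -1.0]]
ft_force: [-0.0, 1.4, -1.7]
grip_width: 0.0336
gripper_force: 60.1
```

>>> drive_tool(deltas=[[-1, 0, 0, 0.06, 0, 0, 0], [-1, 0, 0, 0.03, 0, 0, 0], [-1, 0, 0, 0, 0, 0, 0]])

```text
t: 10.92
eef_pos: [0.6324, -0.0521, 0.0558]
tool_rot: [[0.996, 0.093, 0.001], [0.093, -0.996, -0.0], [0.001, 0.0, -1.0]]
ft_force: [-1.0, 0.4, 2.0]
grip_width: 0.0335
gripper_force: 60.4
```

>>> drive_tool(deltas=[[0.41, 0, 0, 0, 0, 0, 0], [0.41, 0, 0, 0, 0, 0, 0], [0.41, 0, 0, 0, 0, 0, 0], [0.41, 0, 0, -0.4, 0, 0, 0], [0.41, 0, 0, -0.8, 0, 0, 0], [0.41, 0, 0, -0.9, 0, 0, 0], [0.41, 0, 0, 0, 0, 0, 0]])

```text
t: 11.8
eef_pos: [0.6348, -0.0524, 0.1864]
tool_rot: [[0.996, 0.093, 0.011], [0.093, -0.996, -0.001], [0.01, 0.002, -1.0]]
ft_force: [0.4, 0.2, 0.0]
grip_width: 0.0608
gripper_force: 0.0
```

Run:
```python
from h import *
go((.447,.1597,.18,-84.7),(.447,.1597,.081,-84.7))
e=capture('side');d=capture('top')
for c,D in(('side',e),('top',d)):
  for r in models.trace(c,'brush_knob')[:1]+models.trace(c,'dish_c')[:1]: print(c,r['p'],r['extent'],back(D,[np.argwhere(r['region'])[:,::-1].mean(0)],.035))
```

```text
t 11.8 [ 0.6348 -0.0524  0.1864] w 0.0608 F [0.4 0.2 0. ]
yaw -84.64 tilt [ 0.0106 -0.0012]
turn 0.02 shift [-2.79 -3.81  0.11]
turn -0.0 shift [0.   0.   1.65]
side 0.76 [225.0, 206.8, 41.5, 23.9] [[ 0.59700858 -0.02299729]]
top 0.58 [271.5, 161.6, 11.9, 10.7] [[ 0.65848734 -0.05377876]]
```

>>> drive_tool(deltas=[[0.41, -0.7, -0.95, 0, 0, 0, 0], [0.41, -0.7, -0.95, 0, 0, 0, 0], [0.41, -0.7, -0.95, 0, 0, 0, 0], [0.41, -0.69, -0.96, 0.1, 0, 0, 0], [0.41, 0, 0, 0, 0, 0, 0], [0.41, 0, 0, 0, 0, 0, 0]])

```text
t: 12.85
eef_pos: [0.4666, 0.1347, 0.1755]
tool_rot: [[0.996, 0.094, -0.0], [0.094, -0.996, -0.001], [-0.0, 0.001, -1.0]]
ft_force: [0.3, 0.2, 0.1]
grip_width: 0.0606
gripper_force: 0.0
```

Run:
```python
from h import *
go((.447,.1597,.18,-84.7),(.447,.1597,.081,-84.7))
e=capture('side');d=capture('top')
for c,D in(('side',e),('top',d)):
  for r in models.trace(c,'brush_knob')[:1]+models.trace(c,'dish_c')[:1]: print(c,r['p'],r['extent'],back(D,[np.argwhere(r['region'])[:,::-1].mean(0)],.035))
cv2.imwrite('pics/s3.png',cv2.resize(np.hstack([e['img'][150:350,150:350],d['img'][120:320,140:340]]),None,fx=2,fy=2))
```

```text
t 12.85 [0.4666 0.1347 0.1755] w 0.0606 F [0.3 0.2 0.1]
yaw -84.59 tilt [-0.     -0.0006]
turn 0.03 shift [-0.29 -0.44 -0.07]
turn -0.0 shift [0.   0.   1.65]
top 0.86 [261.4, 165.5, 24.2, 22.9] [[ 0.63414066 -0.04646952]]
top 0.63 [261.9, 163.6, 32.0, 29.4] [[ 0.61047098 -0.05804165]]
```

View pics/s3.png

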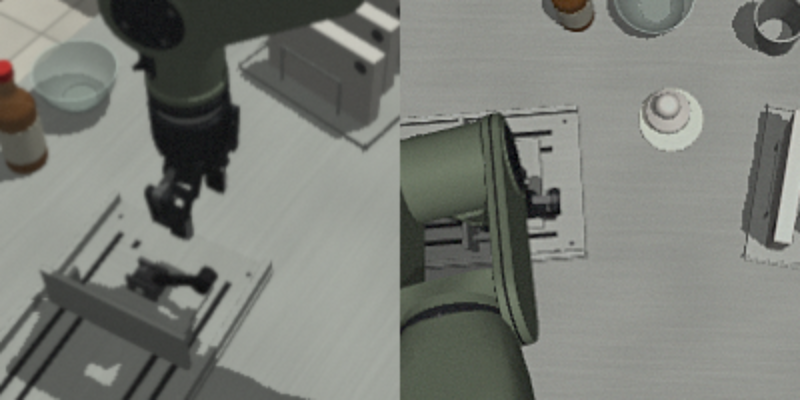

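>>> drive_tool(deltas=[[0.41, -0.29, -0.44, 0, 0, 0, 0], [0.41, 0, 0, 0, 0, 0, 0], [0.41, 0, 0, 0.4, 0, 0, 0], [0.41, 0, 0, 0.4, 0, 0, 0], [0.41, 0, 0, 0, 0, 0, 0], [0.41, 0, 0, 0, 0, 0, 0]])

```text
t: 13.9
eef_pos: [0.4474, 0.1593, 0.1285]
tool_rot: [[0.996, 0.093, 0.001], [0.093, -0.996, 0.0], [0.001, -0.0, -1.0]]
ft_force: [-0.0, 0.3, -0.2]
grip_width: 0.0602
gripper_force: 0.0
```

Run:
```python
from h import *
go((.447,.1597,.081,-84.7))
```

```text
t 13.9 [0.4474 0.1593 0.1285] w 0.0602 F [-0.   0.3 -0.2]
yaw -84.66 tilt [0.0014 0.0002]
turn 0.01 shift [-0.01 -0.01  0.79]
```

>>> drive_tool(deltas=[[0.41, 0, 0, 0.4, 0, 0, 0], [0.41, 0, 0, 0.38, 0, 0, 0], [0.41, 0, 0, 0, 0, 0, 0], [0.41, 0, 0, 0, 0, 0, 0], [-1, 0, 0, 0, 0, 0, 0], [-1, 0, 0, 0, 0, 0, 0], [-1, 0, 0, 0, 0, 0, 0], [-1, 0, 0, 0, 0, 0, 0], [-1, 0, 0, 0, 0, 0, 0]])

```text
t: 15.02
eef_pos: [0.4469, 0.1595, 0.0819]
tool_rot: [[0.996, 0.094, 0.001], [0.094, -0.996, 0.0], [0.001, -0.0, -1.0]]
ft_force: [-1.9, -0.8, 6.3]
grip_width: 0.0249
gripper_force: 58.6
```

>>> drive_tool(deltas=[[-1, 0.1, 0, -0.12, 0, 0, 0], [-1, 0.1, 0, -0.11, 0, 0, 0], [-1, 0.12, 0, -0.1, 0, 0, 0], [-1, 0.12, 0, -0.09, 0, 0, 0], [-1, 0.13, 0, -0.08, 0, 0, 0], [-1, 0.14, 0, -0.06, 0, 0, 0], [-1, 0.14, 0, -0.05, 0, 0, 0], [-1, 0.15, 0, -0.04, 0, 0, 0], [-1, 0.15, 0, -0.02, 0, 0, 0], [-1, 0.15, 0, 0, 0, 0, 0], [-1, 0, 0, 0, 0, 0, 0], [-1, 0, 0, 0, 0, 0, 0]])

```text
t: 16.52
eef_pos: [0.5254, 0.1669, 0.1224]
tool_rot: [[0.996, 0.093, 0.003], [0.093, -0.996, 0.001], [0.003, -0.0, -1.0]]
ft_force: [-3.7, -0.1, 2.4]
grip_width: 0.0251
gripper_force: 59.3
```

Run:
```python
from h import *
p=rk(0,.13-.153-.068,.121);print(p)
go((*p,-84.7))
```

```text
[0.52440572 0.16688905 0.121     ]
t 16.525 [0.5254 0.1669 0.1224] w 0.0251 F [-3.7 -0.1  2.4]
yaw -84.64 tilt [0.0034 0.0007]
turn 0.02 shift [-0.02 -0.    0.02]
```

>>> drive_tool(deltas=[[-1, 0, 0.15, 0, 0, 0, 0], [-1, 0, 0.2, 0, 0, 0, 0], [-1, 0, 0.2, 0, 0, 0, 0], [-1, 0, 0.15, 0, 0, 0, 0], [-1, 0, 0.06, 0, 0, 0, 0], [-1, 0, 0, 0, 0, 0, 0], [-1, 0, 0, 0, 0, 0, 0]])

```text
t: 17.4
eef_pos: [0.5294, 0.1209, 0.1224]
tool_rot: [[0.996, 0.093, 0.003], [0.093, -0.996, 0.0], [0.003, -0.0, -1.0]]
ft_force: [-3.7, 1.7, 5.2]
grip_width: 0.0248
gripper_force: 59.7
```

>>> drive_tool(deltas=[[-1, 0, 0.06, 0, 0, 0, 0], [-1, 0, 0.04, 0, 0, 0, 0], [-1, 0, 0, 0, 0, 0, 0]])

```text
t: 17.77
eef_pos: [0.5295, 0.1201, 0.1223]
tool_rot: [[0.996, 0.09, 0.003], [0.09, -0.996, 0.01], [0.003, -0.01, -1.0]]
ft_force: [-5.7, 20.2, 4.6]
grip_width: 0.0251
gripper_force: 59.7
```

>>> drive_tool(deltas=[[-1, 0, -0.06, 0, 0, 0, 0], [-1, 0, 0, 0, 0, 0, 0], [0.06, 0, 0, 0, 0, 0, 0], [0.06, 0, 0, 0, 0, 0, 0], [0.06, 0, 0, 0, 0, 0, 0], [0.06, 0, 0, -0.4, 0, 0, 0], [0.06, 0, 0, -0.7, 0, 0, 0], [0.06, 0, 0, -0.6, 0, 0, 1], [0.06, 0, 0, 0, 0, 0, 1], [0.06, 0, 0, 0, 0, 0, 1], [0.06, 0, 0, 0, 0, 0, 0.4], [0.06, 0, 0, 0, 0, 0, 0]])

```text
t: 19.27
eef_pos: [0.5287, 0.1187, 0.2231]
tool_rot: [[0.99, -0.143, 0.0], [-0.143, -0.99, -0.0], [0.0, 0.0, -1.0]]
ft_force: [-0.3, 0.0, -0.9]
grip_width: 0.0453
gripper_force: 0.0
```

Run:
```python
from h import *
x=(.5313,-.2158)
go((*x,.20,-98.5),(*x,.1,-98.5))
```

```text
t 19.275 [0.5287 0.1187 0.2231] w 0.0453 F [-0.3  0.  -0.9]
yaw -98.21 tilt [ 0.0001 -0.0002]
turn 0.07 shift [0.87 5.51 0.38]
turn -0.0 shift [0.   0.   1.67]
```

>>> drive_tool(deltas=[[0.06, 0.1, 0.7, 0, 0, 0, 0.07], [0.06, 0.15, 0.9, 0, 0, 0, 0], [0.06, 0.15, 0.9, 0, 0, 0, 0], [0.06, 0.15, 0.9, 0, 0, 0, 0], [0.06, 0.15, 0.9, 0, 0, 0, 0], [0.06, 0.17, 0.7, 0.18, 0, 0, 0], [0.06, 0, 0.51, 0.2, 0, 0, 0], [0.06, 0, 0, 0, 0, 0, 0], [0.06, 0, 0, 0, 0, 0, 0]])

```text
t: 20.4
eef_pos: [0.5316, -0.2152, 0.2006]
tool_rot: [[0.989, -0.148, 0.0], [-0.148, -0.989, 0.0], [0.0, -0.0, -1.0]]
ft_force: [-0.3, -0.5, 0.3]
grip_width: 0.0453
gripper_force: 0.0
```

Run:
```python
from h import *
x=(.5313,-.2158)
go((*x,.1,-98.5))
```

```text
t 20.4 [ 0.5316 -0.2152  0.2006] w 0.0453 F [-0.3 -0.5  0.3]
yaw -98.5 tilt [0.0002 0.0004]
turn -0.0 shift [-0.    0.01  1.68]
```

Good: descend and grasp.

>>> drive_tool(deltas=[[0.06, 0, 0, 0.5, 0, 0, 0], [0.06, 0, 0, 0.5, 0, 0, 0], [0.06, 0, 0, 0.4, 0, 0, 0], [0.06, 0, 0, 0.28, 0, 0, 0], [0.06, 0, 0, 0, 0, 0, 0], [0.06, 0, 0, 0, 0, 0, 0], [-1, 0, 0, 0, 0, 0, 0], [-1, 0, 0, 0, 0, 0, 0], [-1, 0, 0, 0, 0, 0, 0], [-1, 0, 0, 0, 0, 0, 0], [-1, 0, 0, 0, 0, 0, 0]])

```text
t: 21.78
eef_pos: [0.5322, -0.2163, 0.1009]
tool_rot: [[0.989, -0.148, 0.002], [-0.148, -0.989, -0.001], [0.002, 0.001, -1.0]]
ft_force: [-0.3, -0.5, 6.4]
grip_width: 0.0245
gripper_force: 60.1
```

Run:
```python
from h import *
p=rk(0,.13-.017,0)
go((.5316,-.2152,.262,-98.5),(p[0],p[1],.262,-84.7),(p[0],p[1],.104,-84.7))
```

```text
t 21.775 [ 0.5322 -0.2163  0.1009] w 0.0245 F [-0.3 -0.5  6.4]
yaw -98.51 tilt [ 0.0023 -0.0014]
turn -0.0 shift [-0.01 -0.02 -2.69]
turn -3.45 shift [ 0.47 -9.75 -0.  ]
turn -0.0 shift [0.   0.   2.63]
```

>>> drive_tool(deltas=[[-1, 0, 0, -0.2, 0, 0, 0], [-1, 0, 0, -0.4, 0, 0, 0], [-1, 0, 0, -0.6, 0, 0, 0], [-1, 0, 0, -0.7, 0, 0, 0], [-1, 0, 0, -0.6, 0, 0, 0], [-1, 0, 0, -0.2, 0, 0, -0.5], [-1, 0, -0.2, 0, 0, 0, -0.9], [-1, 0, -0.3, 0, 0, 0, -0.9], [-1, 0, -0.5, 0, 0, 0, -0.8], [-1, 0.05, -0.7, 0, 0, 0, -0.35], [-1, 0.07, -0.8, 0, 0, 0, 0], [-1, 0.07, -0.9, 0, 0, 0, 0]])

```text
t: 23.28
eef_pos: [0.5316, -0.0094, 0.2603]
tool_rot: [[0.996, 0.093, -0.003], [0.093, -0.996, 0.0], [-0.003, -0.001, -1.0]]
ft_force: [1.2, -0.7, -3.1]
grip_width: 0.0242
gripper_force: 59.1
```

>>> drive_tool(deltas=[[-1, 0.07, -0.9, 0, 0, 0, 0], [-1, 0.07, -0.9, 0, 0, 0, 0], [-1, 0.07, -0.9, 0, 0, 0, 0], [-1, 0.07, -0.9, 0, 0, 0, 0], [-1, 0.07, -0.9, 0, 0, 0, 0], [-1, 0, -0.7, 0, 0, 0, 0], [-1, 0, -0.4, 0, 0, 0, 0], [-1, 0, 0, 0, 0, 0, 0], [-1, 0, 0, 0, 0, 0, 0]])

```text
t: 24.4
eef_pos: [0.5223, 0.3241, 0.2611]
tool_rot: [[0.996, 0.092, -0.001], [0.092, -0.996, -0.002], [-0.001, 0.002, -1.0]]
ft_force: [0.2, -0.5, -4.1]
grip_width: 0.0244
gripper_force: 59.4
```

Run:
```python
from h import *
p=rk(0,.13-.017,0)
go((p[0],p[1],.262,-84.7),(p[0],p[1],.104,-84.7))
e=capture('side');cv2.imwrite('pics/s4.png',cv2.resize(e['img'][100:420,80:380],None,fx=1.8,fy=1.8))
```

```text
t 24.4 [0.5223 0.3241 0.2611] w 0.0244 F [ 0.2 -0.5 -4.1]
yaw -84.72 tilt [-0.001  -0.0017]
turn -0.0 shift [-0.21 -0.79 -0.02]
turn -0.0 shift [0.   0.   2.63]
```

View pics/s4.png

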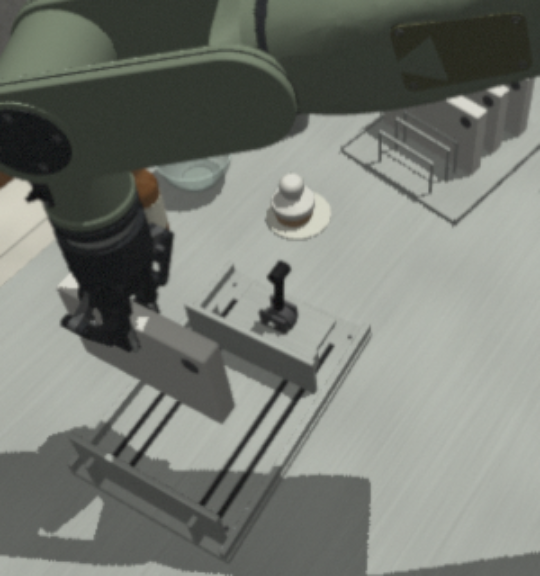

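>>> drive_tool(deltas=[[-1, -0.11, -0.4, 0, 0, 0, 0], [-1, -0.1, -0.39, 0, 0, 0, 0], [-1, 0, 0, 0, 0, 0, 0], [-1, 0, 0, 0.5, 0, 0, 0], [-1, 0, 0, 0.6, 0, 0, 0], [-1, 0, 0, 0.5, 0, 0, 0], [-1, 0, 0, 0.4, 0, 0, 0], [-1, 0, 0, 0.3, 0, 0, 0], [-1, 0, 0, 0.2, 0, 0, 0], [-1, 0, 0, 0.06, 0, 0, 0], [-1, 0, 0, 0, 0, 0, 0]])

```text
t: 25.82
eef_pos: [0.5059, 0.3712, 0.1084]
tool_rot: [[0.996, 0.092, 0.001], [0.092, -0.996, 0.0], [0.001, -0.0, -1.0]]
ft_force: [0.8, -0.0, -4.1]
grip_width: 0.0241
gripper_force: 59.8
```

Run:
```python
from h import *
p=rk(0,.13-.017,0)
go((p[0],p[1],.103,-84.7))
```

```text
t 25.825 [0.5059 0.3712 0.1084] w 0.0241 F [ 0.8 -0.  -4.1]
yaw -84.72 tilt [0.0007 0.0002]
turn -0.0 shift [-0.01  0.02  0.09]
```

>>> drive_tool(deltas=[[-1, 0, 0, 0.05, 0, 0, 0], [-1, 0, 0, 0.03, 0, 0, 0], [-1, 0, 0, 0, 0, 0, 0]])

```text
t: 26.2
eef_pos: [0.5055, 0.3711, 0.1033]
tool_rot: [[0.996, 0.092, 0.0], [0.092, -0.996, -0.0], [0.0, 0.0, -1.0]]
ft_force: [-0.2, -0.2, -4.0]
grip_width: 0.0243
gripper_force: 59.8
```

>>> drive_tool(deltas=[[-1, 0, 0, 0.03, 0, 0, 0], [-1, 0, 0, 0, 0, 0, 0]])

```text
t: 26.45
eef_pos: [0.5055, 0.3712, 0.1029]
tool_rot: [[0.996, 0.092, 0.001], [0.092, -0.996, 0.0], [0.001, -0.0, -1.0]]
ft_force: [-3.4, -1.7, 4.7]
grip_width: 0.0242
gripper_force: 60.9
```

>>> drive_tool(deltas=[[-0.2, 0, 0, 0, 0, 0, 0], [-0.2, 0, 0, 0, 0, 0, 0], [-0.2, 0, 0, 0, 0, 0, 0], [-0.2, 0, 0, -0.4, 0, 0, 0], [-0.2, 0, 0, -0.6, 0, 0, 0], [-0.2, 0, 0, -0.6, 0, 0, 0], [0.06, 0, 0.5, 0, 0, 0, 1], [0.06, 0, 0.7, 0, 0, 0, 1], [0.06, 0, 0.8, 0, 0, 0, 1], [0.06, 0, 0.9, 0, 0, 0, 0.4], [0.06, 0.1, 0.9, 0, 0, 0, 0], [0.06, 0.1, 0.9, 0, 0, 0, 0]])

```text
t: 27.95
eef_pos: [0.4969, 0.0875, 0.1975]
tool_rot: [[0.99, -0.144, 0.001], [-0.144, -0.99, -0.0], [0.001, -0.0, -1.0]]
ft_force: [-0.7, -0.5, 0.9]
grip_width: 0.0454
gripper_force: 0.0
```

Run:
```python
from h import *
x=(.541,-.2795)
go((*x,.2,-98.4),(*x,.1,-98.4))
e=capture('side');d=capture('top')
for c,D in(('side',e),('top',d)):
  for r in models.trace(c,'board2_c'): print(c,round(r['p'],2),r['extent'],back(D,[np.argwhere(r['region'])[:,::-1].mean(0)],.1))
```

```text
t 27.95 [0.4969 0.0875 0.1975] w 0.0454 F [-0.7 -0.5  0.9]
yaw -98.29 tilt [ 0.0008 -0.0001]
turn 0.03 shift [ 1.62  5.94 -0.04]
turn -0.0 shift [0.   0.   1.67]
side 0.93 [328.0, 120.8, 48.3, 57.6] [[ 0.48861315 -0.38254906]]
side 0.88 [392.9, 167.5, 45.6, 41.6] [[ 0.27657844 -0.31660843]]
side 0.65 [339.8, 115.9, 31.9, 13.7] [[ 0.53240933 -0.47076102]]
top 0.86 [363.6, 283.3, 66.1, 55.2] [[ 0.26484114 -0.37487803]]
top 0.66 [418.5, 189.5, 76.9, 22.7] [[ 0.56433093 -0.55438492]]
top 0.56 [387.3, 182.1, 21.2, 65.5] [[ 0.51880165 -0.38715714]]
```

>>> drive_tool(deltas=[[0.06, 0.24, 0.9, 0, 0, 0, 0.03], [0.06, 0.24, 0.9, 0, 0, 0, 0], [0.06, 0.24, 0.9, 0, 0, 0, 0], [0.06, 0.24, 0.9, 0, 0, 0, 0], [0.06, 0.24, 0.9, 0, 0, 0, 0], [0.06, 0.22, 0.84, 0, 0, 0, 0], [0.06, 0.2, 0.6, 0, 0, 0, 0], [0.06, 0, 0, 0, 0, 0, 0], [0.06, 0, 0, 0, 0, 0, 0]])

```text
t: 29.28
eef_pos: [0.5415, -0.2761, 0.197]
tool_rot: [[0.989, -0.145, -0.001], [-0.145, -0.989, 0.001], [-0.001, -0.001, -1.0]]
ft_force: [-0.8, 0.6, -0.4]
grip_width: 0.0456
gripper_force: 0.0
```

Run:
```python
from h import *
x=(.541,-.2795)
go((*x,.2,-98.4),(*x,.1,-98.4))
```

```text
t 29.275 [ 0.5415 -0.2761  0.197 ] w 0.0456 F [-0.8  0.6 -0.4]
yaw -98.36 tilt [-0.0006  0.0011]
turn 0.01 shift [ 0.    0.06 -0.05]
turn -0.0 shift [0.   0.   1.67]
```

>>> drive_tool(deltas=[[0.06, 0, 0.06, 0, 0, 0, 0], [0.06, 0, 0, 0.5, 0, 0, 0], [0.06, 0, 0, 0.5, 0, 0, 0], [0.06, 0, 0, 0.4, 0, 0, 0], [0.06, 0, 0, 0.2, 0, 0, 0], [0.06, 0, 0, 0, 0, 0, 0], [-1, 0, 0, 0, 0, 0, 0], [-1, 0, 0, 0, 0, 0, 0], [-1, 0, 0, 0, 0, 0, 0], [-1, 0, 0, 0, 0, 0, 0], [-1, 0, 0, 0, 0, 0, 0]])

```text
t: 30.65
eef_pos: [0.5412, -0.2812, 0.1028]
tool_rot: [[0.989, -0.147, 0.002], [-0.147, -0.989, -0.0], [0.002, 0.0, -1.0]]
ft_force: [0.4, 3.2, 4.9]
grip_width: 0.0243
gripper_force: 60.4
```

Run:
```python
from h import *
p=rk(0,.13-.067,0)
o=get_obs()['eef_pos']
go((o[0],o[1],.265,-98.4),(p[0],p[1],.265,-84.7),(p[0],p[1],.104,-84.7))
```

```text
t 30.65 [ 0.5412 -0.2812  0.1028] w 0.0243 F [0.4 3.2 4.9]
yaw -98.45 tilt [ 0.0024 -0.0004]
turn -0.01 shift [ 0.   0.  -2.7]
turn -3.42 shift [  0.41 -10.03  -0.  ]
turn -0.0 shift [0.   0.   2.68]
```

>>> drive_tool(deltas=[[-1, 0, 0, -0.2, 0, 0, 0], [-1, 0, 0, -0.4, 0, 0, 0], [-1, 0, 0, -0.6, 0, 0, 0], [-1, 0, 0, -0.7, 0, 0, 0], [-1, 0, 0, -0.6, 0, 0, 0], [-1, 0, 0, -0.2, 0, 0, -0.5], [-1, 0, -0.3, 0, 0, 0, -0.9], [-1, 0, -0.5, 0, 0, 0, -0.9], [-1, 0, -0.7, 0, 0, 0, -0.8], [-1, 0.02, -0.9, 0, 0, 0, -0.32], [-1, 0.02, -0.9, 0, 0, 0, 0], [-1, 0.02, -0.9, 0, 0, 0, 0]])

```text
t: 32.15
eef_pos: [0.5314, -0.027, 0.2609]
tool_rot: [[0.996, 0.094, -0.005], [0.094, -0.996, 0.001], [-0.005, -0.001, -1.0]]
ft_force: [1.7, 0.3, -6.7]
grip_width: 0.0241
gripper_force: 59.7
```

>>> drive_tool(deltas=[[-1, 0.02, -0.9, 0, 0, 0, 0], [-1, 0.02, -0.9, 0, 0, 0, 0], [-1, 0.02, -0.9, 0, 0, 0, 0], [-1, 0.02, -0.9, 0, 0, 0, 0], [-1, 0.02, -0.9, 0, 0, 0, 0], [-1, 0, -0.8, 0, 0, 0, 0], [-1, 0, -0.5, 0, 0, 0, 0], [-1, 0, 0, 0, 0, 0, 0], [-1, 0, 0, 0, 0, 0, 0]])

```text
t: 33.28
eef_pos: [0.5062, 0.317, 0.2615]
tool_rot: [[0.996, 0.093, -0.003], [0.093, -0.996, -0.003], [-0.004, 0.002, -1.0]]
ft_force: [-0.6, -1.3, -6.1]
grip_width: 0.0245
gripper_force: 60.5
```

Run:
```python
from h import *
p=rk(0,.13-.067,0)
go((p[0],p[1],.265,-84.7),(p[0],p[1],.108,-84.7))
```

```text
t 33.275 [0.5062 0.317  0.2615] w 0.0245 F [-0.6 -1.3 -6.1]
yaw -84.66 tilt [-0.0034 -0.0027]
turn 0.01 shift [ 0.07 -0.05 -0.06]
turn -0.0 shift [0.   0.   2.62]
```

>>> drive_tool(deltas=[[-1, 0.07, -0.05, 0, 0, 0, 0], [-1, 0, 0, 0, 0, 0, 0], [-1, 0, 0, 0.5, 0, 0, 0], [-1, 0, 0, 0.6, 0, 0, 0], [-1, 0, 0, 0.5, 0, 0, 0], [-1, 0, 0, 0.4, 0, 0, 0], [-1, 0, 0, 0.3, 0, 0, 0], [-1, 0, 0, 0.2, 0, 0, 0], [-1, 0, 0, 0.06, 0, 0, 0], [-1, 0, 0, 0.03, 0, 0, 0], [-1, 0, 0, 0, 0, 0, 0]])

```text
t: 34.65
eef_pos: [0.5118, 0.321, 0.1086]
tool_rot: [[0.996, 0.091, 0.001], [0.091, -0.996, 0.001], [0.001, -0.0, -1.0]]
ft_force: [0.7, -0.2, -5.4]
grip_width: 0.0245
gripper_force: 60.3
```

>>> drive_tool(deltas=[[-1, 0, 0, 0.04, 0, 0, 0], [-1, 0, 0, 0.03, 0, 0, 0], [-1, 0, 0, 0, 0, 0, 0]])

```text
t: 35.02
eef_pos: [0.5115, 0.3209, 0.1048]
tool_rot: [[0.996, 0.091, 0.001], [0.091, -0.996, 0.0], [0.001, -0.0, -1.0]]
ft_force: [-2.2, -1.1, 1.5]
grip_width: 0.0241
gripper_force: 61.4
```

>>> drive_tool(deltas=[[-0.2, 0, 0, 0, 0, 0, 0], [-0.2, 0, 0, 0, 0, 0, 0], [-0.2, 0, 0, 0, 0, 0, 0], [-0.2, 0, 0, -0.4, 0, 0, 0], [-0.2, 0, 0, -0.6, 0, 0, 0], [-0.2, 0, 0, -0.6, 0, 0, 0], [0.06, 0.1, 0.5, 0, 0, 0, 1], [0.06, 0.1, 0.7, 0, 0, 0, 1], [0.06, 0.2, 0.8, 0, 0, 0, 1], [0.06, 0.2, 0.9, 0, 0, 0, 0.2], [0.06, 0.2, 0.9, 0, 0, 0, 0], [0.06, 0.2, 0.9, 0, 0, 0, 0]])

```text
t: 36.52
eef_pos: [0.552, 0.0341, 0.2]
tool_rot: [[0.991, -0.131, 0.001], [-0.131, -0.991, -0.0], [0.001, -0.0, -1.0]]
ft_force: [1.0, -0.0, 0.8]
grip_width: 0.045
gripper_force: 0.0
```

Run:
```python
from h import *
x=(.5365,-.337)
go((*x,.2,-97.5),(*x,.1,-97.5))
d=capture('top')
cv2.imwrite('pics/r6.png',cv2.resize(np.hstack([d['img'][160:280,100:300],d['img'][160:280,300:430]]),None,fx=2.4,fy=2.4))
```

```text
t 36.525 [0.552  0.0341 0.2   ] w 0.045 F [ 1.  -0.   0.8]
yaw -97.55 tilt [ 0.0008 -0.0001]
turn -0.01 shift [ 0.55  6.17 -0.  ]
turn -0.0 shift [0.   0.   1.67]
```

View pics/r6.png

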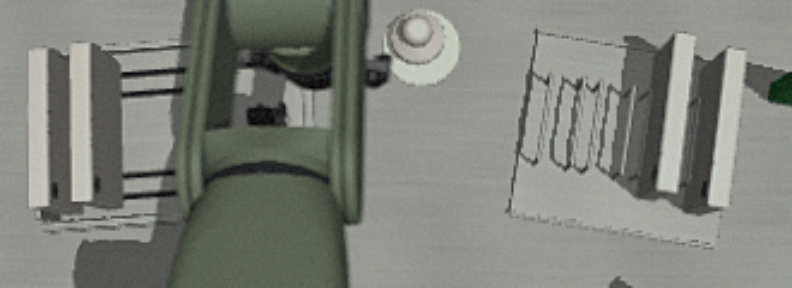

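>>> drive_tool(deltas=[[0.06, 0.08, 0.9, 0, 0, 0, 0], [0.06, 0.08, 0.9, 0, 0, 0, 0], [0.06, 0.08, 0.9, 0, 0, 0, 0], [0.06, 0.08, 0.9, 0, 0, 0, 0], [0.06, 0.08, 0.9, 0, 0, 0, 0], [0.06, 0.08, 0.9, 0, 0, 0, 0], [0.06, 0.07, 0.77, 0, 0, 0, 0], [0.06, 0, 0, 0, 0, 0, 0], [0.06, 0, 0, 0, 0, 0, 0]])

```text
t: 37.7
eef_pos: [0.5358, -0.3349, 0.1996]
tool_rot: [[0.991, -0.132, -0.0], [-0.132, -0.991, 0.001], [-0.001, -0.001, -1.0]]
ft_force: [0.1, 0.5, -0.1]
grip_width: 0.0451
gripper_force: 0.0
```

Run:
```python
from h import *
x=(.5365,-.337)
go((*x,.2,-97.5),(*x,.1,-97.5))
```

```text
t 37.7 [ 0.5358 -0.3349  0.1996] w 0.0451 F [ 0.1  0.5 -0.1]
yaw -97.57 tilt [-0.0005  0.0009]
turn -0.02 shift [ 0.02  0.03 -0.01]
turn -0.0 shift [0.   0.   1.67]
```

>>> drive_tool(deltas=[[0.06, 0.02, 0.03, 0, 0, 0, 0], [0.06, 0, 0, 0.5, 0, 0, 0], [0.06, 0, 0, 0.5, 0, 0, 0], [0.06, 0, 0, 0.4, 0, 0, 0], [0.06, 0, 0, 0.24, 0, 0, 0], [0.06, 0, 0, 0, 0, 0, 0], [-1, 0, 0, 0, 0, 0, 0], [-1, 0, 0, 0, 0, 0, 0], [-1, 0, 0, 0, 0, 0, 0], [-1, 0, 0, 0, 0, 0, 0], [-1, 0, 0, 0, 0, 0, 0]])

```text
t: 39.08
eef_pos: [0.5377, -0.3379, 0.1028]
tool_rot: [[0.991, -0.132, 0.003], [-0.132, -0.991, -0.002], [0.003, 0.001, -1.0]]
ft_force: [0.5, 0.2, 6.2]
grip_width: 0.0248
gripper_force: 60.5
```

Run:
```python
from h import *
p=rk(0,.13-.117,0)
o=get_obs()['eef_pos']
go((o[0],o[1],.265,-97.5),(p[0],p[1],.265,-84.7))
```

```text
t 39.075 [ 0.5377 -0.3379  0.1028] w 0.0248 F [0.5 0.2 6.2]
yaw -97.57 tilt [ 0.0026 -0.0015]
turn -0.02 shift [ 0.   0.  -2.7]
turn -3.2 shift [  0.56 -10.13  -0.  ]
```

>>> drive_tool(deltas=[[-1, 0, 0, -0.2, 0, 0, 0], [-1, 0, 0, -0.4, 0, 0, 0], [-1, 0, 0, -0.6, 0, 0, 0], [-1, 0, 0, -0.7, 0, 0, 0], [-1, 0, 0, -0.6, 0, 0, 0], [-1, 0, 0, -0.2, 0, 0, -0.5], [-1, 0, -0.3, 0, 0, 0, -0.9], [-1, 0, -0.5, 0, 0, 0, -0.9], [-1, 0, -0.7, 0, 0, 0, -0.8], [-1, 0.05, -0.9, 0, 0, 0, -0.12], [-1, 0.05, -0.9, 0, 0, 0, 0], [-1, 0.05, -0.9, 0, 0, 0, 0]])

```text
t: 40.58
eef_pos: [0.5309, -0.0824, 0.2609]
tool_rot: [[0.995, 0.095, -0.005], [0.095, -0.995, 0.002], [-0.005, -0.002, -1.0]]
ft_force: [-0.1, 1.0, -5.1]
grip_width: 0.0244
gripper_force: 59.7
```

>>> drive_tool(deltas=[[-1, 0.05, -0.9, 0, 0, 0, 0], [-1, 0.05, -0.9, 0, 0, 0, 0], [-1, 0.05, -0.9, 0, 0, 0, 0], [-1, 0.05, -0.9, 0, 0, 0, 0], [-1, 0.05, -0.9, 0, 0, 0, 0], [-1, 0, -0.8, 0, 0, 0, 0], [-1, 0, -0.6, 0, 0, 0, 0], [-1, 0, 0, 0, 0, 0, 0], [-1, 0, 0, 0, 0, 0, 0]])

```text
t: 41.7
eef_pos: [0.5134, 0.2682, 0.2615]
tool_rot: [[0.995, 0.095, -0.004], [0.095, -0.995, -0.002], [-0.004, 0.002, -1.0]]
ft_force: [0.4, -0.4, -6.0]
grip_width: 0.0246
gripper_force: 60.6
```

Run:
```python
from h import *
p=rk(0,.13-.117,0)
go((p[0],p[1],.265,-84.7),(p[0],p[1],.1045,-84.7))
```

```text
t 41.7 [0.5134 0.2682 0.2615] w 0.0246 F [ 0.4 -0.4 -6. ]
yaw -84.56 tilt [-0.0038 -0.0024]
turn 0.03 shift [ 0.03 -0.04 -0.06]
turn -0.0 shift [0.   0.   2.68]
```

>>> drive_tool(deltas=[[-1, 0.03, -0.04, 0, 0, 0, 0], [-1, 0, 0, 0, 0, 0, 0], [-1, 0, 0, 0.5, 0, 0, 0], [-1, 0, 0, 0.6, 0, 0, 0], [-1, 0, 0, 0.5, 0, 0, 0], [-1, 0, 0, 0.4, 0, 0, 0], [-1, 0, 0, 0.3, 0, 0, 0], [-1, 0, 0, 0.2, 0, 0, 0], [-1, 0, 0, 0.06, 0, 0, 0], [-1, 0, 0, 0.05, 0, 0, 0], [-1, 0, 0, 0.04, 0, 0, 0], [-1, 0, 0, 0, 0, 0, 0]])

```text
t: 43.2
eef_pos: [0.5167, 0.2711, 0.1049]
tool_rot: [[0.996, 0.093, 0.001], [0.093, -0.996, 0.0], [0.001, -0.0, -1.0]]
ft_force: [0.2, -0.5, -5.2]
grip_width: 0.0243
gripper_force: 60.6
```

>>> drive_tool(deltas=[[-1, 0, 0, 0.03, 0, 0, 0], [-1, 0, 0, 0, 0, 0, 0]])

```text
t: 43.45
eef_pos: [0.5167, 0.2712, 0.1048]
tool_rot: [[0.996, 0.093, 0.002], [0.093, -0.996, 0.001], [0.002, -0.0, -1.0]]
ft_force: [-3.5, -1.1, 5.6]
grip_width: 0.024
gripper_force: 62.3
```

>>> drive_tool(deltas=[[-0.2, 0, 0, 0, 0, 0, 0], [-0.2, 0, 0, 0, 0, 0, 0], [-0.2, 0, 0, 0, 0, 0, 0], [-0.2, 0, 0, -0.4, 0, 0, 0], [-0.2, 0, 0, -0.6, 0, 0, 0], [-0.2, 0, 0, -0.6, 0, 0, 0], [0.06, 0.1, 0.5, 0, 0, 0, 1], [0.06, 0.1, 0.7, 0, 0, 0, 1], [0.06, 0.1, 0.8, 0, 0, 0, 1], [0.06, 0.1, 0.9, 0, 0, 0, 0.3], [0.06, 0.1, 0.9, 0, 0, 0, 0], [0.06, 0.1, 0.9, 0, 0, 0, 0]])

```text
t: 44.95
eef_pos: [0.5326, -0.013, 0.1987]
tool_rot: [[0.991, -0.137, 0.001], [-0.137, -0.991, -0.0], [0.001, -0.0, -1.0]]
ft_force: [0.1, -0.6, -0.1]
grip_width: 0.0449
gripper_force: 0.0
```

Run:
```python
from h import *
x=(.522,-.394)
go((*x,.2,-97.9),(*x,.1,-97.9))
```

```text
t 44.95 [ 0.5326 -0.013   0.1987] w 0.0449 F [ 0.1 -0.6 -0.1]
yaw -97.87 tilt [ 0.0006 -0.0001]
turn 0.01 shift [ 0.7   6.31 -0.02]
turn -0.0 shift [0.   0.   1.67]
```

>>> drive_tool(deltas=[[0.06, 0.1, 0.9, 0, 0, 0, 0], [0.06, 0.1, 0.9, 0, 0, 0, 0], [0.06, 0.1, 0.9, 0, 0, 0, 0], [0.06, 0.1, 0.9, 0, 0, 0, 0], [0.06, 0.1, 0.9, 0, 0, 0, 0], [0.06, 0.1, 0.9, 0, 0, 0, 0], [0.06, 0.1, 0.91, 0, 0, 0, 0], [0.06, 0, 0, 0, 0, 0, 0], [0.06, 0, 0, 0, 0, 0, 0]])

```text
t: 46.08
eef_pos: [0.5222, -0.3917, 0.1982]
tool_rot: [[0.99, -0.138, -0.001], [-0.138, -0.99, 0.001], [-0.001, -0.001, -1.0]]
ft_force: [0.4, 0.9, -0.1]
grip_width: 0.0454
gripper_force: 0.0
```

Run:
```python
from h import *
x=(.522,-.394)
go((*x,.2,-97.9),(*x,.1,-97.9))
```

```text
t 46.075 [ 0.5222 -0.3917  0.1982] w 0.0454 F [ 0.4  0.9 -0.1]
yaw -97.9 tilt [-0.0006  0.0011]
turn -0.0 shift [ 0.    0.04 -0.03]
turn -0.0 shift [0.   0.   1.67]
```

>>> drive_tool(deltas=[[0.06, 0, 0.04, 0, 0, 0, 0], [0.06, 0, 0, 0.5, 0, 0, 0], [0.06, 0, 0, 0.5, 0, 0, 0], [0.06, 0, 0, 0.4, 0, 0, 0], [0.06, 0, 0, 0.22, 0, 0, 0], [0.06, 0, 0, 0, 0, 0, 0], [-1, 0, 0, 0, 0, 0, 0], [-1, 0, 0, 0, 0, 0, 0], [-1, 0, 0, 0, 0, 0, 0], [-1, 0, 0, 0, 0, 0, 0], [-1, 0, 0, 0, 0, 0, 0]])

```text
t: 47.45
eef_pos: [0.5229, -0.3951, 0.1029]
tool_rot: [[0.991, -0.137, 0.002], [-0.137, -0.991, -0.002], [0.003, 0.001, -1.0]]
ft_force: [0.2, -0.0, 6.8]
grip_width: 0.0243
gripper_force: 60.5
```

Run:
```python
from h import *
p=rk(0,.13-.166,0)
o=get_obs()['eef_pos']
go((o[0],o[1],.265,-97.9),(p[0],p[1],.265,-84.7))
```

```text
t 47.45 [ 0.5229 -0.3951  0.1029] w 0.0243 F [ 0.2 -0.   6.8]
yaw -97.88 tilt [ 0.0024 -0.0018]
turn 0.0 shift [ 0.   0.  -2.7]
turn -3.3 shift [  0.89 -10.24  -0.  ]
```

>>> drive_tool(deltas=[[-1, 0, 0, -0.2, 0, 0, 0], [-1, 0, 0, -0.4, 0, 0, 0], [-1, 0, 0, -0.6, 0, 0, 0], [-1, 0, 0, -0.7, 0, 0, 0], [-1, 0, 0, -0.6, 0, 0, 0], [-1, 0, 0, -0.2, 0, 0, -0.5], [-1, 0, -0.3, 0, 0, 0, -0.9], [-1, 0, -0.5, 0, 0, 0, -0.9], [-1, 0, -0.7, 0, 0, 0, -0.8], [-1, 0.09, -0.9, 0, 0, 0, -0.2], [-1, 0.09, -0.9, 0, 0, 0, 0], [-1, 0.09, -0.9, 0, 0, 0, 0]])

```text
t: 48.95
eef_pos: [0.5247, -0.1399, 0.2614]
tool_rot: [[0.996, 0.094, -0.004], [0.094, -0.996, 0.001], [-0.004, -0.002, -1.0]]
ft_force: [1.1, 0.2, -5.8]
grip_width: 0.0243
gripper_force: 59.7
```

>>> drive_tool(deltas=[[-1, 0.09, -0.9, 0, 0, 0, 0], [-1, 0.09, -0.9, 0, 0, 0, 0], [-1, 0.09, -0.9, 0, 0, 0, 0], [-1, 0.09, -0.9, 0, 0, 0, 0], [-1, 0.09, -0.9, 0, 0, 0, 0], [-1, 0, -0.9, 0, 0, 0, 0], [-1, 0, -0.6, 0, 0, 0, 0], [-1, 0, 0, 0, 0, 0, 0], [-1, 0, 0, 0, 0, 0, 0]])

```text
t: 50.08
eef_pos: [0.5187, 0.2185, 0.2619]
tool_rot: [[0.996, 0.094, -0.003], [0.094, -0.996, -0.002], [-0.003, 0.002, -1.0]]
ft_force: [1.0, -0.4, -5.4]
grip_width: 0.0241
gripper_force: 60.6
```

Run:
```python
from h import *
p=rk(0,.13-.166,0)
go((p[0],p[1],.265,-84.7),(p[0],p[1],.1045,-84.7))
```

```text
t 50.075 [0.5187 0.2185 0.2619] w 0.0241 F [ 1.  -0.4 -5.4]
yaw -84.62 tilt [-0.003  -0.0021]
turn 0.02 shift [ 0.02 -0.05 -0.05]
turn -0.0 shift [0.   0.   2.68]
```

>>> drive_tool(deltas=[[-1, 0.02, -0.05, 0, 0, 0, 0], [-1, 0, 0, 0, 0, 0, 0], [-1, 0, 0, 0.5, 0, 0, 0], [-1, 0, 0, 0.6, 0, 0, 0], [-1, 0, 0, 0.5, 0, 0, 0], [-1, 0, 0, 0.4, 0, 0, 0], [-1, 0, 0, 0.3, 0, 0, 0], [-1, 0, 0, 0.2, 0, 0, 0], [-1, 0, 0, 0.06, 0, 0, 0], [-1, 0, 0, 0.05, 0, 0, 0], [-1, 0, 0, 0.05, 0, 0, 0], [-1, 0, 0, 0, 0, 0, 0]])

```text
t: 51.58
eef_pos: [0.5209, 0.2224, 0.1049]
tool_rot: [[0.996, 0.093, 0.002], [0.093, -0.996, 0.001], [0.002, -0.0, -1.0]]
ft_force: [-0.2, -1.0, -1.6]
grip_width: 0.0243
gripper_force: 61.3
```

>>> drive_tool(deltas=[[-1, 0, 0, 0.02, 0, 0, 0], [-1, 0, 0, 0, 0, 0, 0]])

```text
t: 51.82
eef_pos: [0.521, 0.2224, 0.1049]
tool_rot: [[0.996, 0.093, 0.002], [0.093, -0.996, 0.001], [0.002, -0.001, -1.0]]
ft_force: [-1.9, -1.0, 8.0]
grip_width: 0.0242
gripper_force: 62.7
```

>>> drive_tool(deltas=[[-0.2, 0, 0, 0, 0, 0, 0], [-0.2, 0, 0, 0, 0, 0, 0], [-0.2, 0, 0, 0, 0, 0, 0], [-0.2, 0, 0, -0.4, 0, 0, 0], [-0.2, 0, 0, -0.7, 0, 0, 0], [-0.2, 0, 0, -0.5, 0, 0, 0], [0.06, 0, 0.8, 0, 0, 0, 0], [0.06, 0, 0.9, 0, 0, 0, 0], [0.06, 0, 0, 0, 0, 0, 0], [0.06, 0, 0, 0, 0, 0, 0]])

```text
t: 53.08
eef_pos: [0.53, 0.1208, 0.1986]
tool_rot: [[0.996, 0.092, -0.0], [0.092, -0.996, 0.0], [0.0, -0.0, -1.0]]
ft_force: [0.6, 1.2, -0.7]
grip_width: 0.0452
gripper_force: 0.0
```

Run:
```python
from h import *
go((.5290,.120,.121,-84.7))
e=capture('side');cv2.imwrite('pics/s5.png',cv2.resize(e['img'][130:420,80:380],None,fx=2,fy=2))
```

```text
t 53.075 [0.53   0.1208 0.1986] w 0.0452 F [ 0.6  1.2 -0.7]
yaw -84.72 tilt [-0.      0.0005]
turn -0.0 shift [-0.02  0.01  1.29]
```

View pics/s5.png

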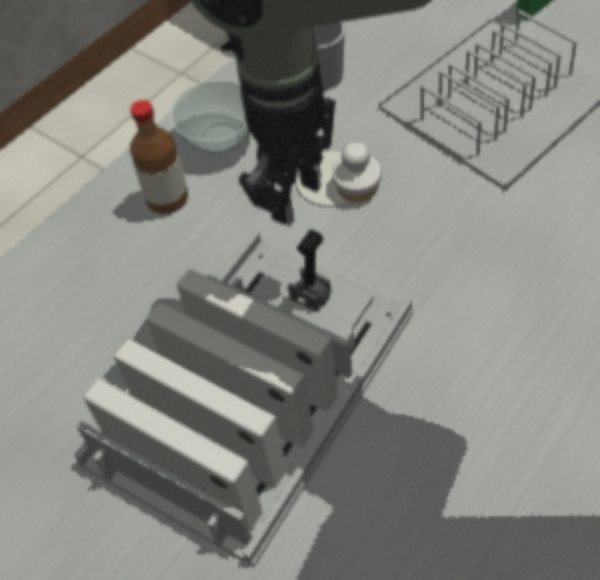

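Run:
```python
from h import *
from scipy.optimize import least_squares
d=capture('top');e=capture('side')
S=np.array((355,153))/2+(80,130)   # knob, by eye in the side picture
print('side eye',back(e,[S],.066),back(e,[np.array((357,181))/2+(80,130)],.030))
for c,D in(('top',d),('side',e)):
  for r in models.trace(c,'brush_knob')[:2]:
    m=np.argwhere(r['region'])[:,::-1].mean(0);print(c,round(r['p'],2),r['extent'],m,back(D,[m],.035))
```

```text
side eye [[ 0.59336683 -0.06029709]] [[ 0.58341012 -0.04810133]]
top 0.78 [265.1, 179.4, 23.7, 23.9] [276.4480198 191.       ] [[ 0.59018611 -0.05570176]]
top 0.58 [214.3, 99.6, 24.2, 35.7] [225.18248175 119.08941606] [[0.80475229 0.10117202]]
side 0.76 [245.9, 201.4, 23.4, 29.8] [257.86925795 217.03003534] [[ 0.58893788 -0.05338294]]
side 0.33 [115.8, 245.6, 169.8, 169.1] [213.5871713  326.69721842] [[0.48506556 0.25278279]]
```

Run:
```python
from h import *
x=(.590,-.055)
go((*x,.2,-84.7),(*x,.055,-84.7))
```

```text
t 53.325 [0.5298 0.1216 0.1985] w 0.0453 F [ 0.5 -0.1  0.1]
yaw -84.59 tilt [-0.0001 -0.    ]
turn 0.03 shift [ 0.73  3.02 -0.02]
turn -0.0 shift [0.   0.   2.42]
```

>>> drive_tool(deltas=[[0.41, 0.18, 0.75, 0, 0, 0, 0], [0.41, 0.18, 0.75, 0, 0, 0, 0], [0.41, 0.18, 0.75, 0, 0, 0, 0], [0.41, 0.19, 0.77, 0, 0, 0, 0], [0.41, 0, 0, 0, 0, 0, 0], [0.41, 0, 0, 0.6, 0, 0, 0], [0.41, 0, 0, 0.6, 0, 0, 0], [0.41, 0, 0, 0, 0, 0, 0], [0.41, 0, 0, 0, 0, 0, 0]])

```text
t: 54.45
eef_pos: [0.5911, -0.0549, 0.1279]
tool_rot: [[0.996, 0.094, 0.002], [0.094, -0.996, -0.0], [0.002, 0.0, -1.0]]
ft_force: [1.1, 0.2, 0.5]
grip_width: 0.0603
gripper_force: 0.0
```

Run:
```python
from h import *
x=(.590,-.055)
go((*x,.055,-84.7))
```

```text
t 54.45 [ 0.5911 -0.0549  0.1279] w 0.0603 F [1.1 0.2 0.5]
yaw -84.62 tilt [ 0.0019 -0.0001]
turn 0.02 shift [-0.02 -0.    1.22]
```

>>> drive_tool(deltas=[[0.41, 0, 0, 0.5, 0, 0, 0], [0.41, 0, 0, 0.5, 0, 0, 0], [0.41, 0, 0, 0.22, 0, 0, 0], [0.41, 0, 0, 0, 0, 0, 0], [-1, 0, 0, 0, 0, 0, 0], [-1, 0, 0, 0, 0, 0, 0], [-1, 0, 0, 0, 0, 0, 0], [-1, 0, 0, 0, 0, 0, 0]])

```text
t: 55.45
eef_pos: [0.5915, -0.056, 0.0552]
tool_rot: [[0.996, 0.093, 0.003], [0.093, -0.996, -0.001], [0.003, 0.001, -1.0]]
ft_force: [-1.2, -0.1, 6.7]
grip_width: 0.0334
gripper_force: 59.2
```

Run:
```python
from h import *
x=(.631,-.052)
o=get_obs()['eef_pos']
go((o[0],o[1],.1,-84.7),(*x,.1,-84.7),(*x,.056,-84.7))
```

```text
t 55.45 [ 0.5915 -0.056   0.0552] w 0.0334 F [-1.2 -0.1  6.7]
yaw -84.68 tilt [ 0.0034 -0.0005]
turn 0.0 shift [ 0.    0.   -0.75]
turn -0.0 shift [ 0.66 -0.01 -0.  ]
turn -0.0 shift [0.   0.   0.73]
```

>>> drive_tool(deltas=[[-1, 0, 0, -0.4, 0, 0, 0], [-1, 0, 0, -0.35, 0, 0, 0], [-1, 0.33, 0, 0, 0, 0, 0], [-1, 0.33, 0, 0, 0, 0, 0], [-1, 0, 0, 0, 0, 0, 0], [-1, 0, 0, 0.3, 0, 0, 0], [-1, 0, 0, 0.2, 0, 0, 0], [-1, 0, 0, 0.08, 0, 0, 0], [-1, 0, 0, 0.03, 0, 0, 0], [-1, 0, 0, 0, 0, 0, 0]])

```text
t: 56.7
eef_pos: [0.6299, -0.052, 0.062]
tool_rot: [[0.996, 0.093, 0.0], [0.093, -0.996, -0.0], [0.0, 0.0, -1.0]]
ft_force: [-0.4, -0.4, -0.6]
grip_width: 0.0338
gripper_force: 60.0
```

>>> drive_tool(deltas=[[-1, 0, 0, 0.04, 0, 0, 0], [-1, 0, 0, 0.03, 0, 0, 0], [-1, 0, 0, 0, 0, 0, 0]])

```text
t: 57.08
eef_pos: [0.6297, -0.0521, 0.0576]
tool_rot: [[0.996, 0.093, -0.0], [0.093, -0.996, -0.0], [-0.0, 0.0, -1.0]]
ft_force: [0.3, 1.0, -1.4]
grip_width: 0.0334
gripper_force: 60.0
```

>>> drive_tool(deltas=[[-1, 0, 0, 0.03, 0, 0, 0], [-1, 0, 0, 0, 0, 0, 0]])

```text
t: 57.32
eef_pos: [0.6296, -0.052, 0.0557]
tool_rot: [[0.996, 0.093, -0.0], [0.093, -0.996, -0.0], [-0.0, 0.0, -1.0]]
ft_force: [-1.0, -0.2, -1.1]
grip_width: 0.0337
gripper_force: 60.0
```

>>> drive_tool(deltas=[[-1, 0, 0, 0.03, 0, 0, 0], [-1, 0, 0, 0, 0, 0, 0]])

```text
t: 57.58
eef_pos: [0.6302, -0.0521, 0.0552]
tool_rot: [[0.996, 0.093, 0.001], [0.093, -0.996, -0.0], [0.001, 0.0, -1.0]]
ft_force: [-1.5, 1.2, 4.7]
grip_width: 0.0337
gripper_force: 60.5
```

Contact. Release, rise, and return to the knob.

>>> drive_tool(deltas=[[0.41, 0, 0, 0, 0, 0, 0], [0.41, 0, 0, 0, 0, 0, 0], [0.41, 0, 0, 0, 0, 0, 0], [0.41, 0, 0, -0.4, 0, 0, 0], [0.41, 0, 0, -0.8, 0, 0, 0], [0.41, 0, 0, -0.9, 0, 0, 0], [0.41, 0, 0, -0.3, 0, 0, 0], [0.41, -0.4, -0.8, 0, 0, 0, 0], [0.41, -0.5, -0.8, 0, 0, 0, 0], [0.06, -0.5, -0.8, 0, 0, 0, 0], [0.06, 0, 0, 0, 0, 0, 0], [0.06, 0, 0, 0, 0, 0, 0]])

```text
t: 59.08
eef_pos: [0.5332, 0.0835, 0.1982]
tool_rot: [[0.996, 0.093, 0.001], [0.093, -0.996, -0.0], [0.001, 0.001, -1.0]]
ft_force: [-0.1, 0.5, -0.6]
grip_width: 0.0453
gripper_force: 0.0
```

Run:
```python
from h import *
go((.5290,.120,.16,-84.7),(.5290,.120,.121,-84.7))
d=capture('top');e=capture('side')
for c,D in(('top',d),('side',e)):
  for r in models.trace(c,'brush_knob')[:1]:
    m=np.argwhere(r['region'])[:,::-1].mean(0);print(c,round(r['p'],2),r['extent'],m,back(D,[m],.035))
```

```text
t 59.075 [0.5332 0.0835 0.1982] w 0.0453 F [-0.1  0.5 -0.6]
yaw -84.64 tilt [ 0.001  -0.0004]
turn 0.02 shift [-0.01 -0.61  0.64]
turn -0.0 shift [0.   0.   0.65]
top 0.89 [262.8, 165.0, 26.0, 24.3] [275.1462766  177.54787234] [[ 0.6295379  -0.05107013]]
side 0.71 [235.4, 204.3, 21.1, 20.8] [247.02120141 215.77385159] [[ 0.61478024 -0.04146939]]
```

>>> drive_tool(deltas=[[0.06, -0.01, -0.61, 0, 0, 0, 0], [0.06, 0, 0, 0, 0, 0, 0], [0.06, 0, 0, 0.5, 0, 0, 0], [0.06, 0, 0, 0.5, 0, 0, 0], [0.06, 0, 0, 0.29, 0, 0, 0], [0.06, 0, 0, 0, 0, 0, 0], [-1, 0, 0, 0, 0, 0, 0], [-1, 0, 0, 0, 0, 0, 0], [-1, 0, 0, 0, 0, 0, 0], [-1, 0, 0, 0, 0, 0, 0]])

```text
t: 60.52
eef_pos: [0.5295, 0.1207, 0.1217]
tool_rot: [[0.996, 0.092, 0.002], [0.092, -0.996, 0.001], [0.003, -0.001, -1.0]]
ft_force: [-0.8, 5.0, 4.0]
grip_width: 0.0249
gripper_force: 59.8
```

>>> drive_tool(deltas=[[-1, 0, -0.08, 0, 0, 0, 0], [-1, 0, -0.12, 0, 0, 0, 0], [-1, 0, -0.12, 0, 0, 0, 0], [-1, 0, -0.12, 0, 0, 0, 0], [-1, 0, -0.12, 0, 0, 0, 0], [-1, 0, -0.12, 0, 0, 0, 0], [-1, 0, -0.12, 0, 0, 0, 0], [-1, 0, -0.12, 0, 0, 0, 0], [-1, 0, -0.12, 0, 0, 0, 0], [-1, 0, -0.12, 0, 0, 0, 0], [-1, 0, -0.12, 0, 0, 0, 0], [-1, 0, -0.1, 0, 0, 0, 0]])

```text
t: 62.02
eef_pos: [0.5218, 0.1984, 0.1217]
tool_rot: [[0.995, 0.095, 0.002], [0.095, -0.995, -0.008], [0.001, 0.009, -1.0]]
ft_force: [1.2, -13.9, 8.0]
grip_width: 0.0248
gripper_force: 60.4
```

Run:
```python
from h import *
p=rk(0,.13-.1-.068,.121)
go((*p,-84.7))
e=capture('side');cv2.imwrite('pics/s6.png',cv2.resize(e['img'][200:420,80:320],None,fx=2.5,fy=2.5))
```

```text
t 62.025 [0.5218 0.1984 0.1217] w 0.0248 F [  1.2 -13.9   8. ]
yaw -84.53 tilt [ 0.0018 -0.0085]
turn 0.04 shift [-0.01 -0.36  0.01]
```

View pics/s6.png

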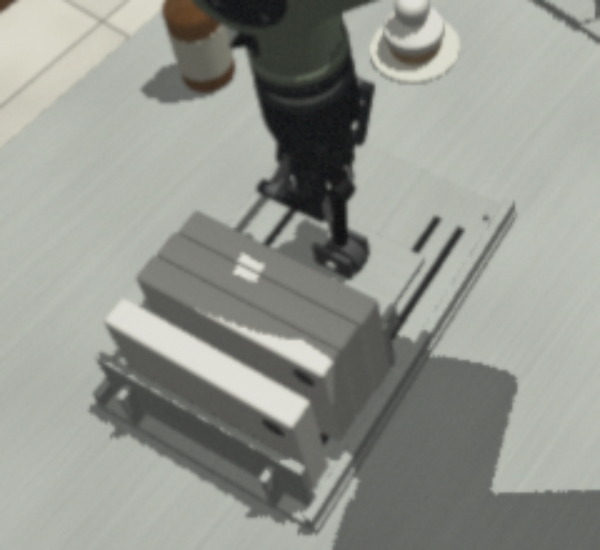

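>>> drive_tool(deltas=[[-1, 0, -0.07, 0, 0, 0, 0], [-1, 0, -0.07, 0, 0, 0, 0], [-1, 0, -0.07, 0, 0, 0, 0], [-1, 0, -0.06, 0, 0, 0, 0], [-1, 0, -0.04, 0, 0, 0, 0], [-1, 0, 0, 0, 0, 0, 0]])

```text
t: 62.82
eef_pos: [0.52, 0.2166, 0.1217]
tool_rot: [[0.995, 0.095, 0.001], [0.095, -0.995, -0.008], [0.001, 0.008, -1.0]]
ft_force: [0.8, -13.1, 9.0]
grip_width: 0.0247
gripper_force: 60.4
```

>>> drive_tool(deltas=[[-1, 0, -0.04, 0, 0, 0, 0], [-1, 0, -0.03, 0, 0, 0, 0], [-1, 0, 0, 0, 0, 0, 0], [-1, 0, 0, 0, 0, 0, 0]])

```text
t: 63.32
eef_pos: [0.5196, 0.2201, 0.1217]
tool_rot: [[0.995, 0.095, 0.001], [0.095, -0.995, -0.01], [0.0, 0.01, -1.0]]
ft_force: [2.6, -14.7, 9.5]
grip_width: 0.025
gripper_force: 60.5
```

>>> drive_tool(deltas=[[-1, 0, -0.04, 0, 0, 0, 0], [-1, 0, 0, 0, 0, 0, 0], [-1, 0, 0, 0, 0, 0, 0]])

```text
t: 63.7
eef_pos: [0.5195, 0.2211, 0.1217]
tool_rot: [[0.995, 0.096, 0.001], [0.096, -0.995, -0.012], [0.0, 0.012, -1.0]]
ft_force: [1.7, -19.4, 10.8]
grip_width: 0.0246
gripper_force: 60.6
```

>>> drive_tool(deltas=[[-1, 0, -0.03, 0, 0, 0, 0], [-1, 0, 0, 0, 0, 0, 0], [-1, 0, 0, 0, 0, 0, 0]])

```text
t: 64.08
eef_pos: [0.5194, 0.2213, 0.1216]
tool_rot: [[0.995, 0.096, 0.001], [0.096, -0.995, -0.015], [-0.0, 0.015, -1.0]]
ft_force: [2.7, -24.9, 10.9]
grip_width: 0.0248
gripper_force: 60.7
```

>>> drive_tool(deltas=[[-1, 0, 0.03, 0, 0, 0, 0], [-1, 0, 0.03, 0, 0, 0, 0], [-1, 0, 0, 0, 0, 0, 0], [-1, 0, 0, 0, 0, 0, 0]])

```text
t: 64.58
eef_pos: [0.5194, 0.2209, 0.1216]
tool_rot: [[0.995, 0.095, 0.001], [0.095, -0.995, -0.009], [0.0, 0.009, -1.0]]
ft_force: [0.7, -14.9, 9.1]
grip_width: 0.0245
gripper_force: 60.6
```

>>> drive_tool(deltas=[[-1, 0, 0.03, 0, 0, 0, 0], [-1, 0, 0.02, 0, 0, 0, 0], [-1, 0, 0, 0, 0, 0, 0], [-1, 0, 0, 0, 0, 0, 0]])

```text
t: 65.08
eef_pos: [0.5195, 0.2206, 0.1217]
tool_rot: [[0.996, 0.094, 0.001], [0.094, -0.996, -0.004], [0.001, 0.004, -1.0]]
ft_force: [-0.0, -5.7, 7.0]
grip_width: 0.0248
gripper_force: 60.5
```

>>> drive_tool(deltas=[[-1, -0.15, 0, 0, 0, 0, 0], [-1, -0.15, 0, 0.02, 0, 0, 0], [-1, -0.15, 0, 0.04, 0, 0, 0], [-1, -0.14, 0, 0.05, 0, 0, 0], [-1, -0.14, 0, 0.06, 0, 0, 0], [-1, -0.13, 0, 0.08, 0, 0, 0], [-1, -0.12, 0, 0.09, 0, 0, 0], [-1, -0.12, 0, 0.1, 0, 0, 0], [-1, -0.1, 0, 0.11, 0, 0, 0], [-1, -0.1, 0, 0.12, 0, 0, 0], [-1, 0, 0, 0.05, 0, 0, 0], [-1, 0, 0, 0, 0, 0, 0]])

```text
t: 66.58
eef_pos: [0.4427, 0.2133, 0.0811]
tool_rot: [[0.995, 0.095, 0.004], [0.095, -0.995, -0.003], [0.004, 0.004, -1.0]]
ft_force: [-4.7, -13.1, 30.4]
grip_width: 0.0247
gripper_force: 74.8
```

Run:
```python
from h import *
p=rk(-.0778,.13-.1-.068,.0810)
go((*p,-84.7))
```

```text
t 66.575 [0.4427 0.2133 0.0811] w 0.0247 F [ -4.7 -13.1  30.4]
yaw -84.57 tilt [ 0.0039 -0.0034]
turn 0.03 shift [-0.01  0.01  0.  ]
```

>>> drive_tool(deltas=[[-1, 0, 0, -0.04, 0, 0, 0], [-1, 0, 0, 0, 0, 0, 0], [0.06, 0, 0, 0, 0, 0, 0], [0.06, 0, 0, 0, 0, 0, 0], [0.06, 0, 0, 0, 0, 0, 0], [0.06, 0, 0, -0.3, 0, 0, 0], [0.06, 0, 0, -0.6, 0, 0, 0], [0.06, 0, 0, -0.9, 0, 0, 0], [0.06, -0.3, 0.8, -0.4, 0, 0, 0], [0.06, -0.3, 0.9, 0, 0, 0, 0], [0.06, -0.3, 0.9, 0, 0, 0, 0], [0.06, -0.3, 0.9, 0, 0, 0, 0]])

```text
t: 68.08
eef_pos: [0.3886, -0.0017, 0.2118]
tool_rot: [[0.996, 0.094, 0.0], [0.094, -0.996, -0.0], [0.0, 0.0, -1.0]]
ft_force: [1.8, -0.9, 0.2]
grip_width: 0.0454
gripper_force: 0.0
```

>>> drive_tool(deltas=[[0.06, 0, 0.9, 0, 0, 0, 0], [0.06, 0, 0.9, 0, 0, 0, 0], [0.06, 0, 0.9, 0, 0, 0, 0], [0.06, 0, 0, 0, 0, 0, 0], [0.06, 0, 0, 0, 0, 0, 0]])

```text
t: 68.7
eef_pos: [0.4039, -0.161, 0.2114]
tool_rot: [[0.996, 0.092, -0.001], [0.092, -0.996, 0.001], [-0.001, -0.001, -1.0]]
ft_force: [-0.5, 0.7, 0.2]
grip_width: 0.0451
gripper_force: 0.0
```

Run:
```python
from h import *
go()
d=capture('top');e=capture('side')
for c,D in(('top',d),('side',e)):
  for r in models.trace(c,'brush_knob')[:1]:
    m=np.argwhere(r['region'])[:,::-1].mean(0);print(c,round(r['p'],2),r['extent'],back(D,[m],.035))
a=cv2.resize(e['img'][190:420,80:290],None,fx=2.2,fy=2.2);b=cv2.resize(d['img'][150:270,100:300],None,fx=1.9,fy=1.9)
k=rk(-.0778,.13-.1-.068,.0885);cv2.circle(a,tuple(int(v) for v in (proj(e,k)[0]-(80,190))*2.2),4,(0,0,255),1)
im=np.zeros((max(a.shape[0],b.shape[0]),a.shape[1]+b.shape[1],3),np.uint8);im[:a.shape[0],:a.shape[1]]=a;im[:b.shape[0],a.shape[1]:]=b
print(im.shape);cv2.imwrite('pics/f.png',im[:600,:842])
```

```text
t 68.7 [ 0.4039 -0.161   0.2114] w 0.0451 F [-0.5  0.7  0.2]
yaw -84.7 tilt [-0.0012  0.001 ]
top 0.62 [264.2, 167.5, 22.6, 22.3] [[ 0.62940806 -0.0515366 ]]
side 0.82 [233.6, 198.0, 23.3, 31.4] [[ 0.6275253  -0.04916015]]
(506, 842, 3)
```

```bash
python3 -c "
import cv2;i=cv2.imread('pics/f.png');cv2.imwrite('pics/f2.png',i[:,:800])"
```

```text
(no output)
```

View pics/f2.png

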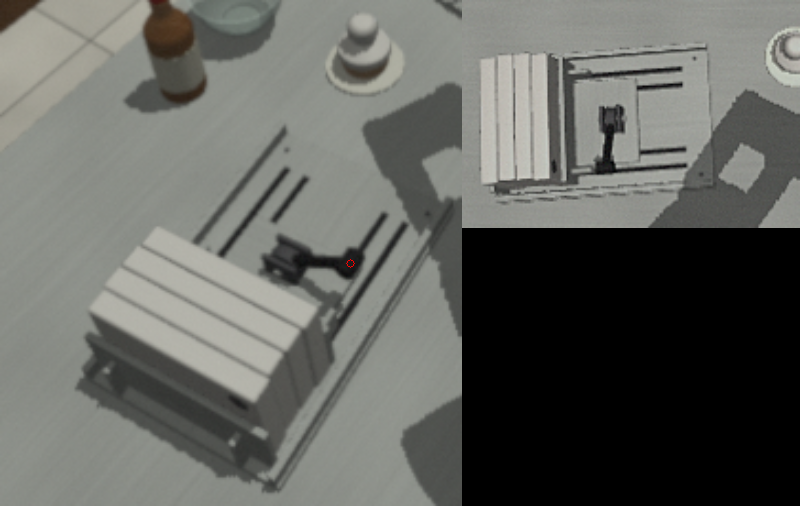

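The picture shows the four boards in a snug row against the wall. The lever is down, with its knob at about (350,263) on the model circle, and the brush stands on its dish at about (365,50).

```bash
python3 -c "
from station import workorder
print(workorder.job_done())"
```

```text
the job is handed in; nothing more can be done
None
```

I handed the job in at about 69 s: all four boards stand snug against the wall, the stop is clamped with the lever fully down, and the brush is on its dish (it was knocked off partway through and I put it back).

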